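# Close up the row of hex sleeves until the limit switch trips

### The job

Take the hexagonal steel sleeve out of the blue parts tray and stand it upright in the tester's loading lane, behind the two sleeves already there. Then push the row along the lane, in under the tester's head, until the three sleeves stand flat face to flat face and the leading one has swung the limit switch's roller arm aside far enough to trip it and keep it tripped. Let go, leave the three sleeves standing in the lane, and do not disturb the other things on the bench.

Things in the scene. Friction and masses are not known exactly. Their poses are not given: they have to be found in the camera images.
- tester: White bench tester, fixed; place and heading vary. Origin at bench height under the centre of the middle sleeve of a fully home row; x runs along the lane towards the switch (push direction, roughly away from the robot), y to the left, z up. Grey base plate x -200 to 130, y -68 to 172, top z 12 mm. White column x -70 to 22, y 78 to 166 mm, left of the lane, carries the overhanging head.
- lane_entry (a point): On the lane floor at tester x -140, y 0, z 30 mm, open above: a good place to stand the third sleeve, at least 30 mm clear of the others. The lane is a straight black bed along x, floor at z 30 mm, open at its near end x -180; blue side walls to x 26 mm, inner faces at y +-22 mm, 4 mm thick, only 6 mm higher than the floor (top z 36 mm).
- last_place (a point): On the lane floor where the centre of the last sleeve stands when the row is fully home (tester x -32, y 0, z 30 mm). The three sleeves' centres are then at x 32, 0 and -32 and the rear face of the last at x -48 mm.
- head_edge (a point): Middle of the lower near edge of the white head that overhangs the lane (tester x -74, y 0, z 200 mm). Head: x -74 to 26, y -45 to 166, z 200 to 300 mm; a 26 mm wide probe hangs to z 180 at x 0, y 0. An upright gripper cannot push the row home beneath it: lean the tool 30 to 50 degrees, body back out of the lane's open end, tips forward and down.
- end_stop (a point): On the lane floor in the mouth of the fixed steel V-shaped stop that ends the lane (tester x 48, y 0, z 30 mm): front face of a row that is home. The V takes two faces of the leading sleeve; its top is at z 51 mm.
- switch_arm (a joint): Angle in rad of the limit switch's roller arm, about an upright shaft left of the lane's far end. 0 = at rest, sprung back across the lane; grows as the row pushes the roller along tester +x; 0.61 with the row home. Tripped from 0.40, some 7 mm before home. A light spring (0.5 to 0.85 N at the roller) returns it; the sleeves' friction on the lane (about 1 N each) holds the row where it is left.
- roller (a point): Centre of the orange roller (16 mm across, 10 mm high) at the end of the 36 mm steel arm. At rest it stands at tester x 34, y 2, z 49 mm; the row first meets it 22 mm before home.
- sleeve_new: The loose hexagonal steel sleeve in the tray, one of three like it: 32 mm across flats (37 mm over corners), 36 mm high, 0.19 kg, with a dark bore in its flat top. Origin at the centre of its underside, z up; flat faces look along its x axis and every 60 degrees from it. In the lane, flat faces must look along the lane (tester x).
- sleeve_mid: The second sleeve, like sleeve_new, standing in the lane; at the start its centre is at tester x -77 to -63 mm.
- sleeve_front: The leading sleeve, like sleeve_new, standing in the lane nearest the switch; at the start its centre is at tester x -27 to 0 mm, clear of the roller.
- tray: Low blue tray, 140 x 270 mm, fixed; origin at the centre of its underside, floor 3 mm thick, rim 16 mm high. Along its y axis, 82 mm apart, stand the hexagonal sleeve and two round plugs in any order.
- plug_a: Round steel plug, 32 mm across, 30 mm high, with a blue disc on top, in the tray. Leave it alone.
- plug_b: Another round plug like plug_a. Leave it alone.
- sample_bottle: Clear bottle with blue cap, 56 mm across, 125 mm tall, standing on the bench. Leave it alone.
- jar: Amber jar with white lid, 64 mm across, 75 mm tall. Leave it alone.
- driver: Screwdriver with grey handle, 190 mm long, lying on the bench. Leave it alone.
- dish: Closed clear dish, 70 mm across, 13 mm high, on the bench left of the tester. Leave it alone.
- caliper_block: Steel gauge block 30 x 35 x 20 mm on the bench. Leave it alone.

How it is judged:
By the outcome, as a careful person would: the job done as asked, in the order asked, and still so for the second after the job is handed in, with the robot touching nothing.
It also fails if it takes over 58 s, if anything falls off the work surface, if the arm or the gripper's body presses on something with over 40 N, if the wrist force passes 120 N, or if a joint passes its speed limit or range.

### The arm

A 6-joint arm with a two-finger parallel gripper is mounted at the origin on the work surface. World frame = base frame: x ahead of the robot, y to its left, z up, the work surface at z = 0. Lengths are in mm, angles in rad, forces in N, time in s.
With the tool pointing down it reaches from about 350 to 875 mm from the base axis. Payload 4.2 kg.
Tool frame: the origin (TCP) lies midway between the tips of the shut fingers; the grasp point (between the pads) lies 19 mm behind it; z points along the fingers, y is the direction in which the jaws open and shut (so a half turn about z gives the same grasp; the last joint's range is limited). The gripper opens to 85 mm and grips with 20 to 120 N. Pads are 22 mm wide; open, the fingers measure 114 mm over their backs; the gripper's body (76 mm by 85 mm) begins 54 mm behind the grasp point. The pads swing forward as they close: fully open they stand 13 mm farther back than shut.
Start: joints at [-1.042, 0.385, 0.008, 0, -1.194, -0.259], TCP at [166.603, -602.364, 231.312] pointing down, gripper open.
Joint ranges: [-3.14, 3.14], [-1.21, 2.06], [-1.07, 1.41], [-3.16, 2.05], [-2.99, -0.16], [-3.1, 3.1]. Speed limits (rad/s): [2.79, 2.79, 3.14, 3.14, 3.14, 3.14].

### API

Orientations are given as a unit quaternion [x, y, z, w].
In Python, from bench import arm gives the robot as it stands.
- The arm moves only by the tool servo_tool, never from a script. Its argument "rows" is a list of rows, each an object of numbers: "fingers": the finger opening in cm, from 0 to 8.54; "x", "y", "z": the shift along the tool's x, y, z in cm; "turn": the turn about the tool's z in degrees. A call has 1 to 10 rows; each row shifts and turns the commanded pose from where the row before left it, along the tool's axes as they then stand; what a row does not reach is not made up. A row lasts 1/12 s, in which the tool goes at most 41.7 mm and 7.16 degrees, less where a joint would pass 70% of its speed; a pose out of reach is approached as far as the arm can. A call is refused whole if a number of a shift passes 4.17 or a number of a turn 7.16, either way. A call with a gripper value outside its range is refused whole. The fingers move at their own pace and stop on an object; the grip force is fixed at half the most. Time passes only in rows, so rows that do not move let the fingers close. It gives the time, the measured TCP pose, the force and the opening at its end, in the units of the state.
- arm.read_state(): the state, without advancing time (a new reading comes with each control period).
- arm.get_image(name): name is "scene" or "side" or "wrist"; returns (picture, depth): 384x512x3 uint8, red, green, blue; 384x512 float32, mm along the optical axis (not along the pixel's ray), 0 where there is no reading.
- arm.camera_model(name): a dict with "fx", "fy", "cx", "cy" (pixels), "pose" (4x4, takes a point from camera to world coordinates). Camera axes: x right, y down, z forward; pixel columns grow to the right and rows downward; lengths in mm; the calibration is good to about 2 mm. The wrist camera is an equidistant fisheye: a pixel r from the principal point sees the ray r / f radians off the axis. A picture is of the moment at which its call begins: read the wrist's pose just before it. camera_model takes no time and is no camera call; for the wrist camera it gives the pose at the moment of the call.
- arm.job_done(): hands the job in, once; it reports no verdict.
The state is a dict: "clock": time; "joints": joint angles; "joint_vel": joint speeds; "joint_efforts": joint torques, N m; "position": TCP position; "ee_rot": TCP orientation; "contact_force": force on the tool from outside, world axes, zero at the start; "wrist_torque": the same for the moment, N m; "gripper_width": finger opening in mm.
Only numpy, scipy, OpenCV 4.12 (cv2) and the standard library are available. Lean on these libraries where they do the work, as an engineer would, in place of code of your own. Each camera call takes 0.05 s, during which the arm holds its last target.

## Working session

There is one attempt and no reset: what is moved stays moved. The work goes in short steps, Python scripts to look and compute and a tool call to move; the robot and the scene stay as the last step left them, time stands still between calls to the robot, and variables do not carry over. Pictures are saved under pics/ and viewed, and the job is handed in when it is done.

Besides the shell and the picture viewer there is one more tool, called after "Request:" as name(argument=value, ...) on one line, values as JSON. servo_tool: Moves the arm, as the interface text tells. Its arguments: {"type":"object","properties":{"rows":{"type":"array","items":{"type":"object","properties":{"fingers":{"type":"number"},"x":{"type":"number"},"y":{"type":"number"},"z":{"type":"number"},"turn":{"type":"number"}}}}},"required":["rows"]}

```bash
ls; mkdir -p pics
python3 - <<'E'
from bench import arm
import cv2,numpy as np
s=arm.read_state();print(s)
for n in("scene","side","wrist"):
    m=arm.camera_model(n);p,d=arm.get_image(n)
    np.savez(f"{n}0.npz",p=p,d=d,pose=m["pose"],k=[m["fx"],m["fy"],m["cx"],m["cy"]])
    cv2.imwrite(f"pics/{n}0.png",p[:,:,::-1])
    print(n,m)
E
```

```text
pics
{'clock': 0.0, 'joints': array([-1.04236907e+00,  3.85531647e-01,  6.61471125e-03, -5.26317122e-04,
       -1.19401258e+00, -2.58592366e-01]), 'joint_vel': array([ 9.66952759e-04,  1.07501038e-03,  4.61462766e-04, -6.28175171e-04,
       -9.14055450e-04, -3.57413478e-05]), 'joint_efforts': array([ 1.24700305e-04, -3.92290699e+01,  1.88404548e+01,  4.18590367e+00,
       -4.62741911e-03, -3.36069195e-05]), 'position': array([ 166.46579895, -601.80270952,  230.22822898]), 'ee_rot': array([-1.34412223e-01,  9.90924900e-01,  1.07885780e-03, -1.83065528e-04]), 'contact_force': array([-0.31203778,  0.36855973, -0.15726231]), 'wrist_torque': array([ 0.01925913, -0.01268425,  0.03772371]), 'gripper_width': 85.38413310978542}
scene {'fx': 370.132811445192, 'fy': 370.132811445192, 'cx': 254.18216734380732, 'cy': 198.87494176704328, 'pose': array([[ 5.76627264e-01,  6.49342601e-01, -4.95837861e-01,
         1.18562779e+03],
       [ 8.16799076e-01, -4.71878485e-01,  3.31918611e-01,
        -3.23914325e+02],
       [-1.84463245e-02, -5.96393228e-01, -8.02480436e-01,
         1.12096087e+03]
[... 301 characters left out ...]
02583e-01,  3.45791925e-01, -4.55736402e-01,
         6.47552605e+02],
       [-1.44908750e-02, -7.83826225e-01, -6.20811133e-01,
         9.22687169e+02],
       [ 0.00000000e+00,  0.00000000e+00,  0.00000000e+00,
         1.00000000e+00]])}
wrist {'fx': 297.3186396354542, 'fy': 297.3186396354542, 'cx': 261.73742549371775, 'cy': 187.2007445916358, 'pose': array([[-2.67467026e-01,  9.24757804e-01,  2.70710904e-01,
         9.64315152e+01],
       [ 9.63563890e-01,  2.55978126e-01,  7.75875591e-02,
        -6.22121775e+02],
       [ 2.45363093e-03,  2.81599365e-01, -9.59528935e-01,
         3.73476706e+02],
       [ 0.00000000e+00,  0.00000000e+00,  0.00000000e+00,
         1.00000000e+00]])}
```

View pics/scene0.png

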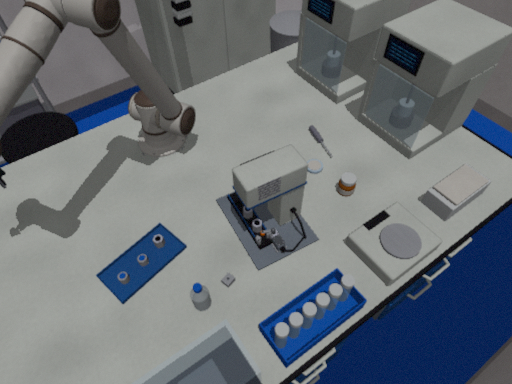

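View pics/side0.png

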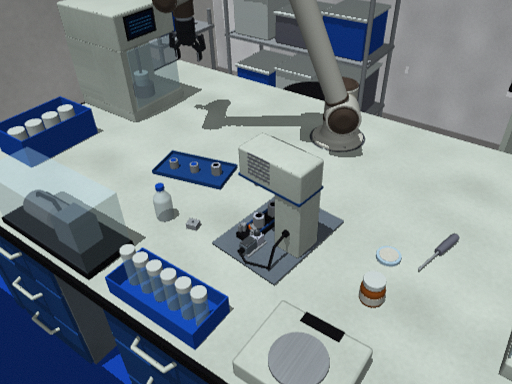

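View pics/wrist0.png

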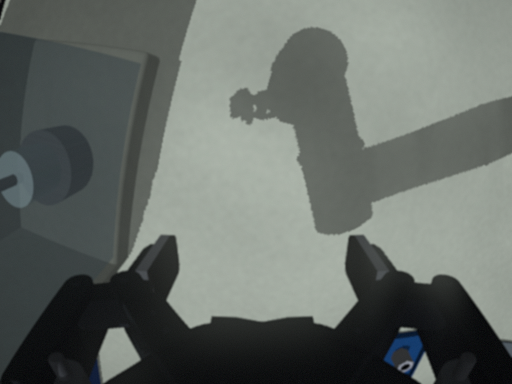

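```bash
cat > h.py <<'E'
import numpy as np,cv2
def load(n,i=0):
    z=np.load(f"{n}{i}.npz");return z["p"],z["d"],z["pose"],z["k"]
def grab(n,i):
    from bench import arm
    m=arm.camera_model(n);p,d=arm.get_image(n)
    np.savez(f"{n}{i}.npz",p=p,d=d,pose=m["pose"],k=[m["fx"],m["fy"],m["cx"],m["cy"]])
    return load(n,i)
def rays(uv,T,k,fish=False):
    uv=np.atleast_2d(uv).astype(float)
    a=(uv[:,0]-k[2])/k[0];b=(uv[:,1]-k[3])/k[1]
    if fish:
        r=np.hypot(a,b)+1e-12;s=np.sin(r)/r
        c=np.stack([a*s,b*s,np.cos(r)],1)
    else: c=np.stack([a,b,np.ones_like(a)],1)
    return c@T[:3,:3].T
def onplane(uv,z,T,k,fish=False):
    d=rays(uv,T,k,fish);o=T[:3,3];return o+d*((z-o[2])/d[:,2])[:,None]
def proj(P,T,k,fish=False):
    P=np.atleast_2d(P).astype(float);c=(P-T[:3,3])@T[:3,:3]
    if fish:
        rr=np.hypot(c[:,0],c[:,1])+1e-12;th=np.arctan2(rr,c[:,2])
        return np.stack([k[2]+k[0]*th*c[:,0]/rr,k[3]+k[1]*th*c[:,1]/rr],1)
    return np.stack([k[2]+k[0]*c[:,0]/c[:,2],k[3]+k[1]*c[:,1]/c[:,2]],1)
def cloud(d,T,k):
    v,u=np.mgrid[:d.shape[0],:d.shape[1]]
    c=np.stack([(u-k[2])/k[0]*d,(v-k[3])/k[1]*d,d],-1)
    return c@T[:3,:3].T+T[:3,3]
def crop(n,i,x0,y0,x1,y1,f,name):
    p=load(n,i)[0];c=cv2.resize(p[y0:y1,x0:x1],None,fx=f,fy=f,interpolation=cv2.INTER_CUBIC)
    cv2.imwrite(f"pics/{name}.png",c[:,:,::-1])
E
python3 - <<'E'
from h import *
crop("scene",0,90,140,330,320,3.3,"sc_crop")
crop("side",0,140,120,360,290,3.5,"si_crop")
E
```

```text
(no output)
```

View pics/sc_crop.png

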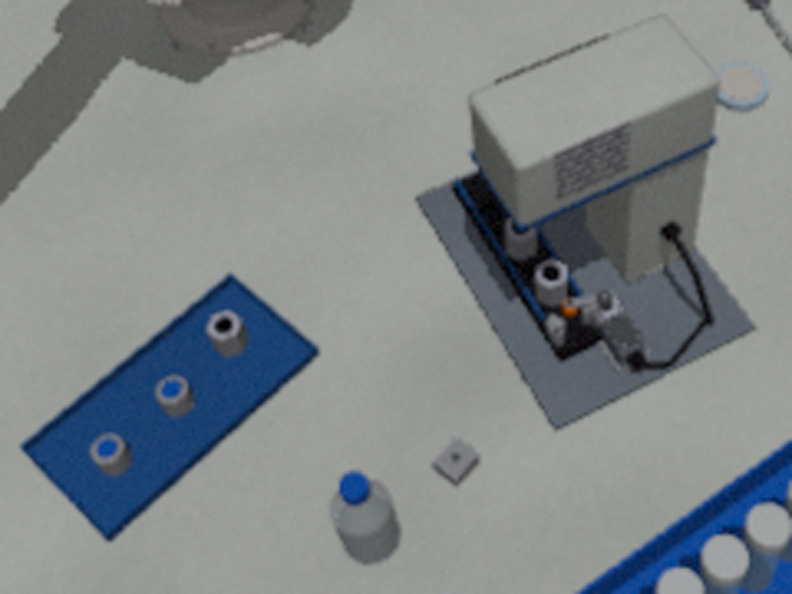

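View pics/si_crop.png

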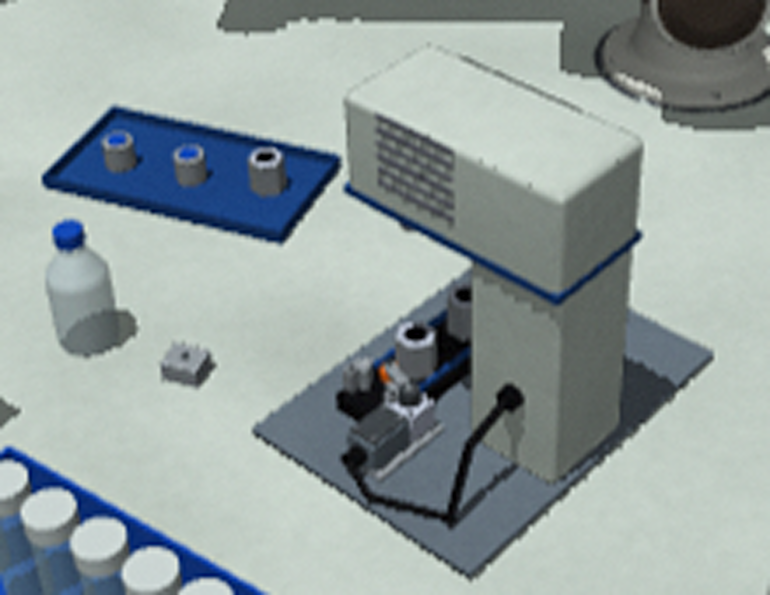

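Run:
```python
from h import *
p,d,T,k=load("scene")
uv=np.array([[418,199],[556,428],[752,328]])/3.3+[90,140]-.35
A=onplane(uv,12,T,k);print(A.round(1),np.linalg.norm(A[1]-A[0]),np.linalg.norm(A[2]-A[1]))
p2,d2,T2,k2=load("side")
uv=np.array([[254,432],[470,577],[713,354]])/3.5+[140,120]-.35
B=onplane(uv,12,T2,k2);print(B.round(1),np.linalg.norm(B[1]-B[0]),np.linalg.norm(B[2]-B[1]))
# check depth
C=cloud(d,T,k)
for u,v in[(158,270),(200,200),(230,140),(120,290)]:print(u,v,C[v,u].round(1))
# tray
uv=np.array([[22,447],[231,275],[319,351],[110,540]])/3.3+[90,140]-.35
E=onplane(uv,16,T,k);print(E.round(1))
# sleeve tops: hex ring centre rough
for n,(uu) in dict(scene=(225/3.3+90-.35,328/3.3+140-.35),side=(267/3.5+140-.35,157/3.5+120-.35)).items():
    _,_,t,kk=load(n);print(n,onplane([uu],39,t,kk).round(1))
for n,(uu) in dict(scene=(552/3.3+90-.35,272/3.3+140-.35),side=(417/3.5+140-.35,334/3.5+120-.35)).items():
    _,_,t,kk=load(n);print(n,onplane([uu],66,t,kk).round(1))
```

```text
[[421.4  17.5  12. ]
 [742.6 -20.4  12. ]
 [769.4 211.9  12. ]] 323.4275521816676 233.7633078368055
[[744.4 -15.3  12. ]
 [771.6 219.2  12. ]
 [445.  255.6  12. ]] 236.0698488425049 328.5681997729576
158 270 [ 553.9 -288.8   14.6]
200 200 [378.2 -29.4   1.7]
230 140 [174.5 237.6  -0.7]
120 290 [ 540.4 -419.1    5.1]
[[ 453.3 -460.8   16. ]
 [ 392.1 -201.6   16. ]
 [ 530.4 -169.8   16. ]
 [ 593.1 -427.9   16. ]]
scene [[ 463.6 -238.5   39. ]]
side [[ 457.  -237.7   39. ]]
scene [[619.4  63.4  66. ]]
side [[617.7  62.2  66. ]]
```

Request:
servo_tool(rows=[{"x": -3.1, "y": 2.2}, {"x": -3.1, "y": 2.2}, {"x": -3.1, "y": 2.2}, {"x": -3.1, "y": 2.2}, {"x": -3.1, "y": 2.2}, {"x": -3.1, "y": 2.2}, {"x": -3.1, "y": 2.2}, {"x": -3.1, "y": 2.2}, {"x": -3.1, "y": 2.2}, {"x": -3.1, "y": 2.2}])

```text
invalid input at $.rows[0]: expected keys fingers, x, y, z, turn
```

Request:
servo_tool(rows=[{"x": -3.1, "y": 2.2}, {"x": -3.1, "y": 2.2}, {"x": 0, "y": 0}])

```text
invalid input at $.rows[0]: expected keys fingers, x, y, z, turn
```

Run:
```python
from h import *
from bench import arm
s=arm.read_state();print({k:np.round(v,3) for k,v in s.items()})
grab("wrist",1);p=load("wrist",1)[0];cv2.imwrite("pics/w1.png",cv2.resize(p,None,fx=1.5,fy=1.5,interpolation=cv2.INTER_CUBIC)[:,:,::-1])
```

```text
{'clock': np.float64(0.15), 'joints': array([-1.042,  0.385,  0.007, -0.   , -1.194, -0.259]), 'joint_vel': array([-0.   , -0.003,  0.006,  0.003, -0.   , -0.   ]), 'joint_efforts': array([-0.0000e+00, -3.9268e+01,  1.8858e+01,  4.1890e+00, -3.0000e-03,
       -0.0000e+00]), 'position': array([ 166.464, -601.98 ,  230.487]), 'ee_rot': array([-0.134,  0.991,  0.001, -0.   ]), 'contact_force': array([-0.274, -0.73 ,  0.593]), 'wrist_torque': array([ 0.015, -0.019, -0.015]), 'gripper_width': np.float64(85.38)}
```

View pics/w1.png

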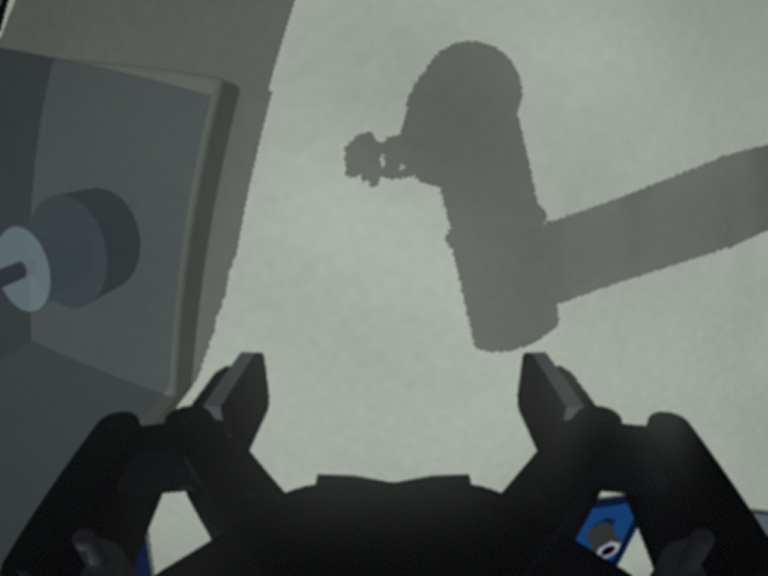

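Request:
servo_tool(rows=[{"x": -3.1, "y": 2.2, "z": 0, "turn": 0, "fingers": 8.5}, {"x": -3.1, "y": 2.2, "z": 0, "turn": 0, "fingers": 8.5}, {"x": -3.1, "y": 2.2, "z": 0, "turn": 0, "fingers": 8.5}, {"x": -3.1, "y": 2.2, "z": 0, "turn": 0, "fingers": 8.5}, {"x": -3.1, "y": 2.2, "z": 0, "turn": 0, "fingers": 8.5}, {"x": -3.1, "y": 2.2, "z": 0, "turn": 0, "fingers": 8.5}, {"x": -3.1, "y": 2.2, "z": 0, "turn": 0, "fingers": 8.5}, {"x": -3.1, "y": 2.2, "z": 0, "turn": 0, "fingers": 8.5}, {"x": -3.1, "y": 2.2, "z": 0, "turn": 0, "fingers": 8.5}, {"x": -3.1, "y": 2.2, "z": 0, "turn": 0, "fingers": 8.5}])

```text
clock: 1.03
position: [407.5, -306.0, 231.4]
ee_rot: [-0.135, 0.991, -0.0, 0.0]
contact_force: [0.1, 0.4, -0.3]
gripper_width: 85.0
```

Request:
servo_tool(rows=[{"x": -3.1, "y": 2.2, "z": 0, "turn": 0, "fingers": 8.5}, {"x": -3.1, "y": 2.2, "z": 0, "turn": 0, "fingers": 8.5}, {"x": 0, "y": 0, "z": 0, "turn": 0, "fingers": 8.5}])

```text
clock: 1.28
position: [458.2, -244.9, 231.2]
ee_rot: [-0.138, 0.99, -0.0, 0.001]
contact_force: [0.1, -0.3, 0.1]
gripper_width: 84.7
```

Run:
```python
from h import *
from bench import arm
s=arm.read_state();print({k:np.round(v,3) for k,v in s.items()})
grab("wrist",1);p=load("wrist",1)[0];cv2.imwrite("pics/w1b.png",cv2.resize(p,None,fx=1.5,fy=1.5,interpolation=cv2.INTER_CUBIC)[:,:,::-1])
```

```text
{'clock': np.float64(1.283), 'joints': array([-0.179,  0.205, -0.249, -0.   , -1.116, -1.116]), 'joint_vel': array([-0.075, -0.012, -0.027,  0.01 , -0.023,  0.074]), 'joint_efforts': array([  1.841, -29.009,  18.445,   3.942,   0.065,  -0.339]), 'position': array([ 458.215, -244.935,  231.25 ]), 'ee_rot': array([-0.138,  0.99 , -0.   ,  0.001]), 'contact_force': array([ 0.111, -0.28 ,  0.121]), 'wrist_torque': array([-0.065,  0.037, -0.012]), 'gripper_width': np.float64(84.732)}
```

View pics/w1b.png

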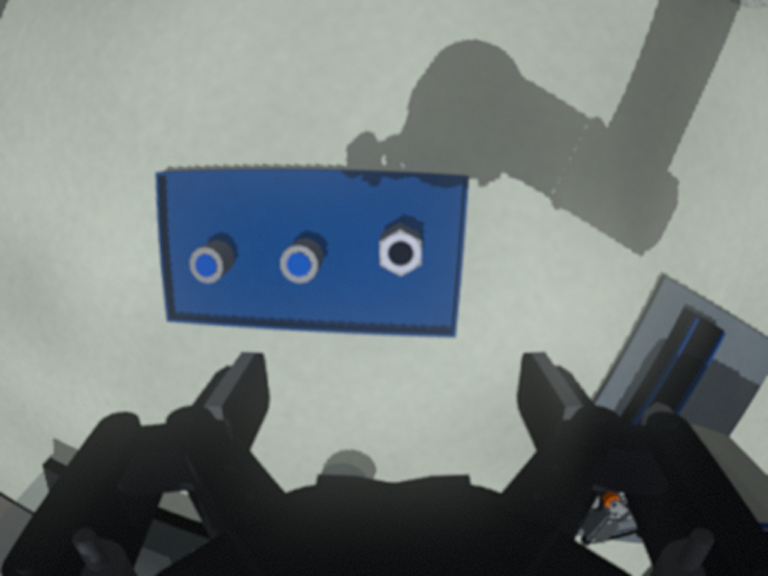

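```bash
cat > hexfind.py <<'E'
from h import *
def hexfit(p,T,k,uv,z,fish=True,thr=None,r=25):
    u0,v0=int(uv[0])-r,int(uv[1])-r
    f=4
    g=cv2.resize(p[v0:v0+2*r,u0:u0+2*r],None,fx=f,fy=f,interpolation=cv2.INTER_CUBIC)
    lo=g.min(-1)
    if thr is None: thr,_=cv2.threshold(lo,0,255,cv2.THRESH_OTSU)
    m=(lo>thr).astype(np.uint8)
    cs,_=cv2.findContours(m,cv2.RETR_EXTERNAL,cv2.CHAIN_APPROX_NONE)
    ctr=np.array([r*f,r*f])
    c=max(cs,key=lambda c:cv2.contourArea(c)-50*max(0,-cv2.pointPolygonTest(c,(float(r*f),float(r*f)),True)))
    q=cv2.convexHull(c)[:,0].astype(float)
    full=c[:,0].astype(float)
    W=lambda a:onplane((a+.5)/f-.5+[u0,v0],z,T,k,fish)[:,:2]
    P=W(q);
    cen=cv2.moments(P.astype(np.float32)[:,None]);cen=np.array([cen['m10'],cen['m01']])/cen['m00']
    th=np.radians(np.arange(0,60,.5))
    def wid(t): n=np.array([np.cos(t),np.sin(t)]);s=P@n;return s.max()-s.min()
    w=[np.mean([wid(t+i*np.pi/3) for i in range(3)]) for t in th]
    i=int(np.argmin(w))
    t=th[i];cc=[];
    for j in range(2):
        n=np.array([np.cos(t+j*np.pi/2),np.sin(t+j*np.pi/2)]);s=P@n;cc.append((s.max()+s.min())/2*n)
    return dict(thr=thr,cen=cen.round(1),mid=sum(cc).round(1),yaw=np.degrees(t),wmin=min(w),wmax=max(w))
E
python3 - <<'E'
from hexfind import *
p,d,T,k=load("wrist",1)
for thr in (None,90,130,160):print(hexfit(p,T,k,(400/1.5,250/1.5),39,thr=thr))
for n,uv in dict(scene=(158,239),side=(216,164.5)).items():
    p,d,T,k=load(n);print(n,hexfit(p,T,k,uv,39,fish=False,r=12))
E
```

```text
{'thr': 102.0, 'cen': array([ 459.8, -239.1]), 'mid': array([ 459.9, -239.1]), 'yaw': np.float64(47.0), 'wmin': np.float64(33.04252462083286), 'wmax': np.float64(36.62686064396953)}
{'thr': 90, 'cen': array([ 459.8, -239.1]), 'mid': array([ 459.8, -239.1]), 'yaw': np.float64(47.0), 'wmin': np.float64(33.61932609586457), 'wmax': np.float64(37.30765684764985)}
{'thr': 130, 'cen': array([ 459.9, -239.2]), 'mid': array([ 459.9, -239.1]), 'yaw': np.float64(46.5), 'wmin': np.float64(31.7488333324072), 'wmax': np.float64(35.13195401343143)}
{'thr': 160, 'cen': array([ 459.9, -239.2]), 'mid': array([ 460.1, -239.3]), 'yaw': np.float64(47.0), 'wmin': np.float64(30.27611894506534), 'wmax': np.float64(32.717268662873096)}
scene {'thr': 71.0, 'cen': array([ 466.9, -239.6]), 'mid': array([ 467.4, -240.1]), 'yaw': np.float64(43.0), 'wmin': np.float64(45.35269558340507), 'wmax': np.float64(47.45502842672701)}
side {'thr': 111.0, 'cen': array([ 411.7, -271.7]), 'mid': array([ 405.7, -275. ]), 'yaw': np.float64(13.5), 'wmin': np.float64(86.32902834626061), 'wmax': np.float64(92.72380157902019)}
```

```bash
cat >> h.py <<'E'
def go(target):
    from bench import arm
    from scipy.spatial.transform import Rotation as R
    s=arm.read_state();r=R.from_quat(s["ee_rot"])
    M=r.as_matrix();print("pos",s["position"].round(1),"yawY",np.degrees(np.arctan2(M[1,1],M[0,1])).round(2),"ztool",M[:,2].round(3),"w",s["gripper_width"].round(1),"F",s["contact_force"].round(1),"t",s["clock"],"q",s["joints"].round(3))
    print("shift tool cm",(r.inv().apply(np.array(target)-s["position"])/10).round(2))
E
python3 - <<'E'
from h import *
go([459.9,-239.1,10])
E
```

```text
Traceback (most recent call last):
  File "h.py", line 36, in go
    M=r.as_matrix();print("pos",s["position"].round(1),"yawY",np.degrees(np.arctan2(M[1,1],M[0,1])).round(2),"ztool",M[:,2].round(3),"w",s["gripper_width"].round(1),"F",s["contact_force"].round(1),"t",s["clock"],"q",s["joints"].round(3))
                                                                                                                                         ^^^^^^^^^^^^^^^^^^^^^^^^
AttributeError: 'float' object has no attribute 'round'
```

```bash
sed -i 's/s\["gripper_width"\].round(1)/round(s["gripper_width"],1)/' h.py
python3 - <<'E'
from h import *
go([459.9,-239.1,10])
E
```

```text
pos [ 456.6 -246.4  231.1] yawY 105.75 ztool [ 0.  0. -1.] w 84.9 F [ 0.3 -1.1  0.5] t 1.3333 q [-0.182  0.204 -0.25  -0.    -1.117 -1.114]
shift tool cm [-0.52  0.61 22.11]
```

Request:
servo_tool(rows=[{"x": -0.5, "y": 0.6, "z": 3.0, "turn": -1.2, "fingers": 8.5}, {"x": 0, "y": 0, "z": 4.0, "turn": 0, "fingers": 7}, {"x": 0, "y": 0, "z": 4.0, "turn": 0, "fingers": 6}, {"x": 0, "y": 0, "z": 4.0, "turn": 0, "fingers": 6}, {"x": 0, "y": 0, "z": 1.5, "turn": 0, "fingers": 6}, {"x": 0, "y": 0, "z": 0, "turn": 0, "fingers": 6}])

```text
clock: 1.83
position: [454.1, -241.6, 62.1]
ee_rot: [-0.144, 0.99, 0.002, -0.005]
contact_force: [0.8, -0.7, 0.1]
gripper_width: 60.2
```

Run:
```python
from hexfind import *
go([459.9,-239.1,10])
p,d,T,k=grab("wrist",2)
go([459.9,-239.1,10])
print(proj([459.9,-239.1,39],T,k,True))
cv2.imwrite("pics/w2.png",cv2.resize(p,None,fx=1.5,fy=1.5,interpolation=cv2.INTER_CUBIC)[:,:,::-1])
```

```text
pos [ 454.1 -241.6   62.1] yawY 106.54 ztool [-0.01   0.002 -1.   ] w 60.2 F [ 0.8 -0.7  0.1] t 1.8333 q [-1.730e-01  3.980e-01 -4.680e-01 -1.000e-03 -7.140e-01 -1.108e+00]
shift tool cm [-0.68  0.04  5.2 ]
pos [ 456.3 -242.1   64.7] yawY 106.6 ztool [-0.005  0.001 -1.   ] w 59.9 F [0.3 0.5 1. ] t 1.8833 q [-0.173  0.395 -0.465  0.    -0.716 -1.108]
shift tool cm [-0.46  0.17  5.47]
[[263.27745463 234.88107984]]
```

View pics/w2.png

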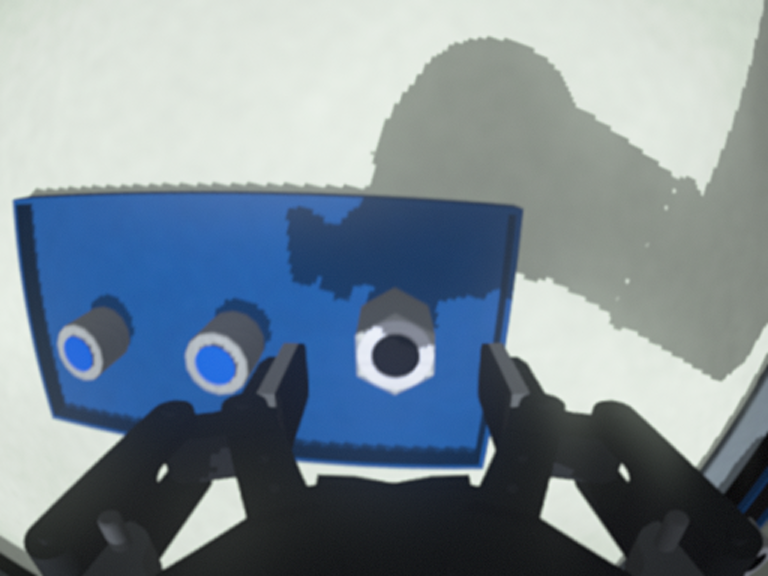

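Request:
servo_tool(rows=[{"x": -0.4, "y": 0.1, "z": 2.0, "turn": -0.4, "fingers": 6}, {"x": 0, "y": 0, "z": 2.0, "turn": 0, "fingers": 6}, {"x": 0, "y": 0, "z": 1.3, "turn": 0, "fingers": 6}, {"x": 0, "y": 0, "z": 0, "turn": 0, "fingers": 6}, {"x": 0, "y": 0, "z": 0, "turn": 0, "fingers": 6}])

```text
clock: 2.3
position: [462.5, -240.2, 14.7]
ee_rot: [-0.148, 0.989, -0.001, 0.001]
contact_force: [0.2, 1.2, -0.7]
gripper_width: 59.8
```

Run:
```python
from hexfind import *
go([459.9,-239.1,10])
```

```text
pos [ 462.5 -240.2   14.7] yawY 107.06 ztool [ 0.002 -0.001 -1.   ] w 59.8 F [ 0.2  1.2 -0.7] t 2.3 q [-1.670e-01  4.780e-01 -5.010e-01  1.000e-03 -5.900e-01 -1.107e+00]
shift tool cm [0.22 0.18 0.47]
```

Request:
servo_tool(rows=[{"x": 0.2, "y": 0.1, "z": 0.4, "turn": 0, "fingers": 6}, {"x": 0, "y": 0, "z": 0, "turn": 0, "fingers": 4.5}, {"x": 0, "y": 0, "z": 0, "turn": 0, "fingers": 2.5}, {"x": 0, "y": 0, "z": 0, "turn": 0, "fingers": 2.5}, {"x": 0, "y": 0, "z": 0, "turn": 0, "fingers": 2.5}, {"x": 0, "y": 0, "z": 0, "turn": 0, "fingers": 2.5}])

```text
clock: 2.8
position: [460.1, -239.4, 10.5]
ee_rot: [-0.149, 0.989, -0.0, 0.001]
contact_force: [-1.3, 0.5, 5.4]
gripper_width: 31.2
```

Run:
```python
from hexfind import *
go([459.9,-239.1,10])
```

```text
pos [ 460.1 -239.4   10.5] yawY 107.09 ztool [ 0.002 -0.001 -1.   ] w 31.2 F [-1.3  0.5  5.4] t 2.8 q [-1.660e-01  4.820e-01 -5.100e-01  1.000e-03 -5.770e-01 -1.107e+00]
shift tool cm [0.01 0.03 0.05]
```

Request:
servo_tool(rows=[{"x": 0, "y": 0, "z": -2, "turn": 0, "fingers": 2.5}, {"x": 0, "y": 0, "z": -3.5, "turn": 0, "fingers": 2.5}, {"x": 0, "y": 0, "z": -3.5, "turn": 0, "fingers": 2.5}, {"x": 0, "y": 0, "z": -3.5, "turn": 0, "fingers": 2.5}, {"x": 0, "y": 0, "z": -1.5, "turn": 0, "fingers": 2.5}])

```text
clock: 3.22
position: [461.3, -239.8, 154.0]
ee_rot: [-0.149, 0.989, -0.002, 0.003]
contact_force: [1.2, 0.2, -2.1]
gripper_width: 31.2
```

Request:
servo_tool(rows=[{"x": -1.0, "y": 2.5, "z": 0, "turn": 0, "fingers": 2.5}, {"x": -1.3, "y": 3.3, "z": 0, "turn": 0, "fingers": 2.5}, {"x": -1.3, "y": 3.3, "z": 0, "turn": 0, "fingers": 2.5}, {"x": -1.3, "y": 3.3, "z": 0, "turn": 0, "fingers": 2.5}, {"x": -1.3, "y": 3.3, "z": 0, "turn": 0, "fingers": 2.5}, {"x": -1.3, "y": 3.3, "z": 0, "turn": 0, "fingers": 2.5}, {"x": -1.3, "y": 3.3, "z": 0, "turn": 0, "fingers": 2.5}, {"x": -1.3, "y": 3.3, "z": 0, "turn": 0, "fingers": 2.5}, {"x": -1.0, "y": 2.5, "z": 0, "turn": 0, "fingers": 2.5}])

```text
clock: 3.97
position: [482.5, 64.4, 149.1]
ee_rot: [-0.149, 0.989, 0.0, -0.0]
contact_force: [0.8, 0.1, -2.2]
gripper_width: 31.1
```

Request:
servo_tool(rows=[{"x": 0, "y": 0, "z": 0, "turn": -6.6, "fingers": 2.5}, {"x": 0, "y": 0, "z": 0, "turn": -7, "fingers": 2.5}, {"x": 0, "y": 0, "z": 0, "turn": -7, "fingers": 2.5}, {"x": 0, "y": 0, "z": 0, "turn": -7, "fingers": 2.5}, {"x": 0, "y": 0, "z": 0, "turn": -7, "fingers": 2.5}, {"x": 0, "y": 0, "z": 0, "turn": -7, "fingers": 2.5}, {"x": 0, "y": 0, "z": 0, "turn": -7, "fingers": 2.5}, {"x": 0, "y": 0, "z": 0, "turn": -7, "fingers": 2.5}, {"x": 0, "y": 0, "z": 0, "turn": -7, "fingers": 2.5}, {"x": 0, "y": 0, "z": 0, "turn": -3.6, "fingers": 2.5}])

```text
clock: 4.8
position: [480.2, 61.0, 148.0]
ee_rot: [-0.666, 0.746, 0.002, -0.003]
contact_force: [-4.9, -2.3, -1.3]
gripper_width: 30.9
```

Run:
```python
from hexfind import *
go([484.8,78.1,45])
p,d,T,k=grab("wrist",3)
go([484.8,78.1,45])
cv2.imwrite("pics/w3.png",cv2.resize(p,None,fx=1.5,fy=1.5,interpolation=cv2.INTER_CUBIC)[:,:,::-1])
```

```text
pos [480.2  61.  148. ] yawY 173.45 ztool [-0.006 -0.001 -1.   ] w 30.9 F [-4.9 -2.3 -1.3] t 4.8 q [ 0.462  0.233 -0.444 -0.002 -0.9   -0.575]
shift tool cm [-1.77 -0.33 10.29]
pos [480.2  61.2 147.9] yawY 173.48 ztool [-0.006 -0.001 -1.   ] w 31.2 F [-5.4  2.  -2.9] t 4.85 q [ 0.462  0.233 -0.444 -0.002 -0.899 -0.574]
shift tool cm [-1.74 -0.32 10.29]
```

View pics/w3.png

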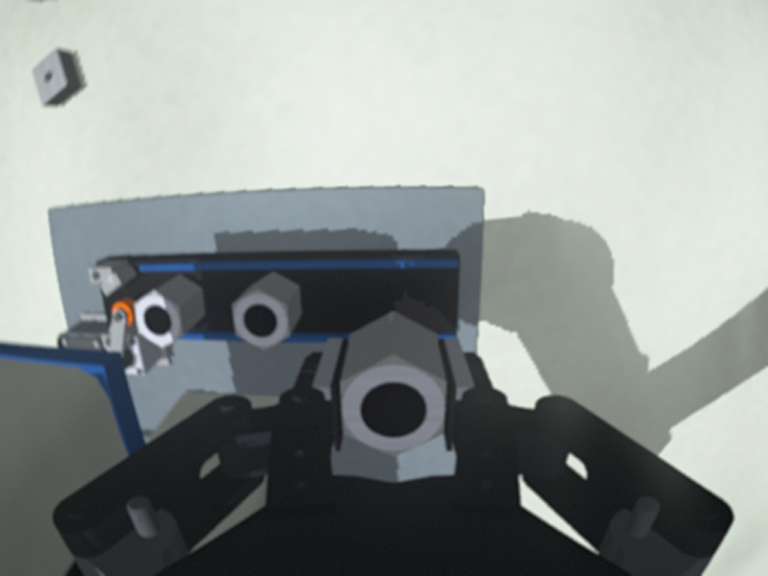

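Run:
```python
from hexfind import *
p,d,T,k=load("wrist",3)
o=np.array([623.9,62.]);th=np.radians(-6.6);Rm=np.array([[np.cos(th),-np.sin(th)],[np.sin(th),np.cos(th)]])
def tt(P):return (P[:,:2]-o)@Rm
c=onplane(np.array([[484,187],[50,210]])/1.5-.2,12,T,k,True);print(c.round(1),tt(c).round(1),np.degrees(np.arctan2(c[0,1]-c[1,1],c[1,0]-c[0,0])))
print("lane end",tt(onplane([[460/1.5,264/1.5],[459/1.5,336/1.5]],36,T,k,True)).round(1))
print("roller",tt(onplane([[122/1.5,310/1.5]],54,T,k,True)).round(1))
for n,uv in dict(mid=(261/1.5,320/1.5),front=(160/1.5,318/1.5)).items():
  print(n,tt(onplane([uv],66,T,k,True)).round(1))
  for thr in (80,100,120,140):
    r=hexfit(p,T,k,uv,66,thr=thr,r=20);print(n,thr,tt(r['cen'][None]).round(1),r['yaw'],r['wmin'],r['wmax'])
r=hexfit(p,T,k,(393/1.5,410/1.5),148-7.5+36,thr=110,r=40);print(tt(r['cen'][None]),r)
# blue wall line
hsv=cv2.cvtColor(p,cv2.COLOR_RGB2HSV);m=(hsv[...,0]>100)&(hsv[...,0]<125)&(hsv[...,1]>150)&(hsv[...,2]>60)
v,u=np.nonzero(m);s=(v<185)&(v>165)&(u<310)&(u>80)
W=tt(onplane(np.stack([u[s],v[s]],1),36,T,k,True));f=np.polyfit(W[:,0],W[:,1],1);print(len(W),"blue line slope deg",np.degrees(f[0]),"y at 0",f[1],W.min(0),W.max(0))
```

```text
[[415.   15.3  12. ]
 [738.3 -17.7  12. ]] [[-202.1  -70.4]
 [ 122.8  -66.1]] 5.834417681143391
lane end [[-184.6  -25.8]
 [-186.2   20.7]]
roller [[30.5 -0.9]]
mid [[-71.   -1.4]]
mid 80 [[-70.5  -1.5]] 53.5 34.242514546077224 36.26123300357512
mid 100 [[-70.3  -1.4]] 52.0 31.78201832161027 33.8046108569372
mid 120 [[-70.1  -1.3]] 50.5 29.80340111146359 30.427550931738068Traceback (most recent call last):
  File "<stdin>", line 11, in <module>
  File "hexfind.py", line 11, in hexfit
    c=max(cs,key=lambda c:cv2.contourArea(c)-50*max(0,-cv2.pointPolygonTest(c,(float(r*f),float(r*f)),True)))
ValueError: max() iterable argument is empty
```

Request:
servo_tool(rows=[{"x": -0.8, "y": 0, "z": 1.0, "turn": 0, "fingers": 2.5}, {"x": -0.8, "y": 0, "z": 2.5, "turn": 0, "fingers": 2.5}, {"x": 0, "y": 0, "z": 2.5, "turn": 0, "fingers": 2.5}, {"x": 0, "y": 0, "z": 2.5, "turn": 0, "fingers": 2.5}, {"x": 0, "y": 0, "z": 1.0, "turn": 0, "fingers": 2.5}, {"x": 0, "y": 0, "z": 0, "turn": 0, "fingers": 2.5}, {"x": 0, "y": 0, "z": 0, "turn": 0, "fingers": 2.5}])

```text
clock: 5.43
position: [485.0, 77.9, 54.0]
ee_rot: [-0.664, 0.748, -0.0, -0.0]
contact_force: [0.0, 0.9, -1.2]
gripper_width: 31.1
```

Run:
```python
from hexfind import *
go([481.6,76.6,37.5])
p,d,T,k=grab("wrist",4)
go([481.6,76.6,37.5])
cv2.imwrite("pics/w4.png",cv2.resize(p,None,fx=1.5,fy=1.5,interpolation=cv2.INTER_CUBIC)[:,:,::-1])
grab("scene",4);grab("side",4)
crop("scene",4,190,120,350,280,4.5,"sc4");crop("side",4,190,130,350,280,4.5,"si4")
```

```text
pos [485.   77.9  54. ] yawY 173.23 ztool [-0.001 -0.001 -1.   ] w 31.1 F [ 0.   0.9 -1.2] t 5.4333 q [ 0.491  0.376 -0.539  0.    -0.657 -0.609]
shift tool cm [0.17 0.32 1.65]
pos [485.7  78.2  54.8] yawY 173.24 ztool [ 0.001  0.    -1.   ] w 30.7 F [-0.3 -0.2 -1.6] t 5.4833 q [ 0.491  0.375 -0.538  0.001 -0.657 -0.609]
shift tool cm [0.21 0.39 1.73]
```

View pics/w4.png

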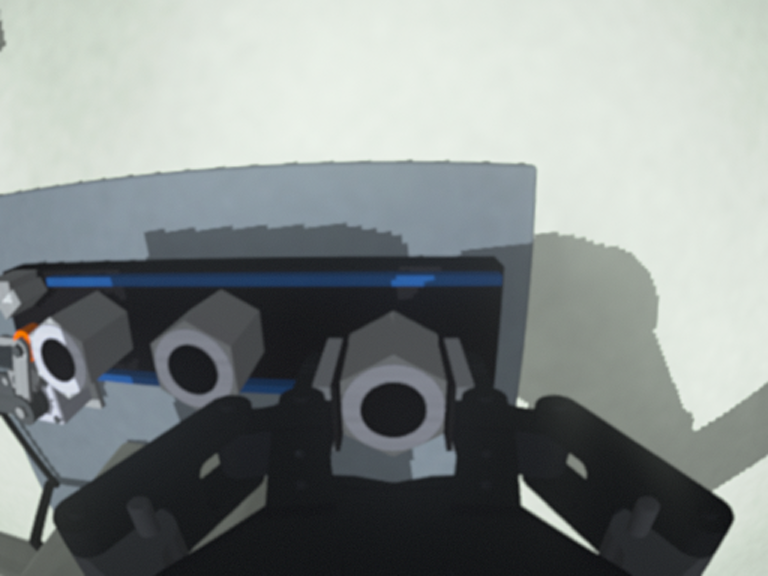

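View pics/sc4.png

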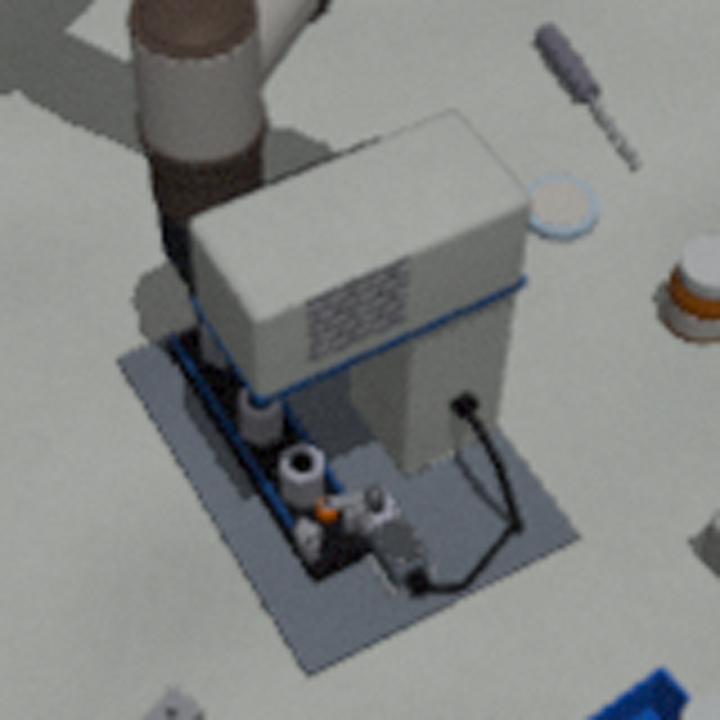

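View pics/si4.png

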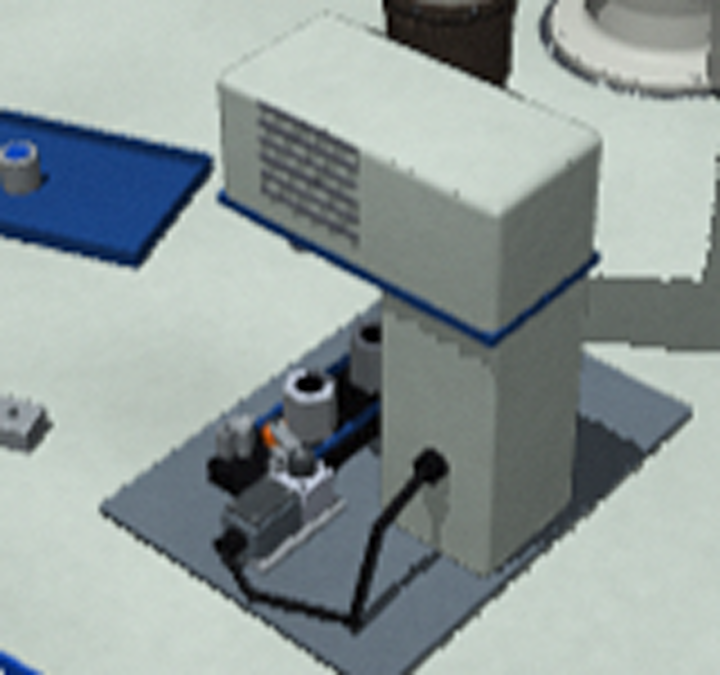

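Run:
```python
from hexfind import *
p,d,T,k=load("wrist",4)
o=np.array([623.9,62.]);th=np.radians(-6.6);Rm=np.array([[np.cos(th),-np.sin(th)],[np.sin(th),np.cos(th)]])
def tt(P):return (P[:,:2]-o)@Rm
P=np.array([[502,274],[502,287],[400,275],[400,288],[110,276],[110,288],[290,380],[290,393],[120,374],[120,382],[245,380],[245,392]])/1.5-.2
print(np.c_[P*1.5,tt(onplane(P,36,T,k,True))].round(1))
# mid and held sleeve top centers
print("mid",tt(onplane([[192/1.5,369/1.5]],66,T,k,True)))
print("front",tt(onplane([[57/1.5,360/1.5]],66,T,k,True)))
print("held",tt(onplane([[393/1.5,409/1.5]],54.5-7.5+36,T,k,True)))
go([0,0,0])
from bench import arm;print(tt(arm.read_state()["position"][None]))
```

```text
[[ 501.7  273.7 -182.7  -28.1]
 [ 501.7  286.7 -183.1  -22.9]
 [ 399.7  274.7 -143.7  -27.7]
 [ 399.7  287.7 -143.7  -22.6]
 [ 109.7  275.7  -17.9  -27.9]
 [ 109.7  287.7  -16.7  -22.4]
 [ 289.7  379.7  -97.9   17.7]
 [ 289.7  392.7  -97.2   24.1]
 [ 119.7  373.7  -11.7   20.2]
 [ 119.7  381.7  -10.4   24.7]
 [ 244.7  379.7  -77.7   18.6]
 [ 244.7  391.7  -76.8   24.6]]
mid [[-69.45416707  -1.52256322]]
front [[-1.99193929 -0.23858299]]
held [[-141.03949363    1.03123483]]
pos [485.9  78.4  55.5] yawY 173.25 ztool [ 0.003  0.001 -1.   ] w 30.7 F [-0.8  0.6 -2. ] t 5.5833 q [ 0.491  0.374 -0.538  0.    -0.657 -0.609]
shift tool cm [13.51 47.35  5.41]
[[-138.93059648    0.42122196]]
```

Request:
servo_tool(rows=[{"x": 0.27, "y": 0.2, "z": 0.4, "turn": 0, "fingers": 2.5}, {"x": 0, "y": 0, "z": 0.6, "turn": 0, "fingers": 2.5}, {"x": 0, "y": 0, "z": 0.4, "turn": 0, "fingers": 2.5}, {"x": 0, "y": 0, "z": 0.0, "turn": 0, "fingers": 2.5}, {"x": 0, "y": 0, "z": 0, "turn": 0, "fingers": 2.5}])

```text
clock: 6.0
position: [482.4, 75.3, 40.0]
ee_rot: [-0.664, 0.747, 0.0, -0.0]
contact_force: [0.0, 0.9, -1.0]
gripper_width: 30.9
```

Run:
```python
from hexfind import *
p,d,T,k=grab("wrist",5)
go([483,75,37.5])
cv2.imwrite("pics/w5.png",cv2.resize(p,None,fx=1.5,fy=1.5,interpolation=cv2.INTER_CUBIC)[:,:,::-1])
```

```text
pos [482.7  75.4  40.2] yawY 173.26 ztool [-0. -0. -1.] w 31.2 F [-0.7  0.1 -1.8] t 6.05 q [ 0.488  0.395 -0.558  0.    -0.617 -0.606]
shift tool cm [ 0.04 -0.04  0.27]
```

View pics/w5.png

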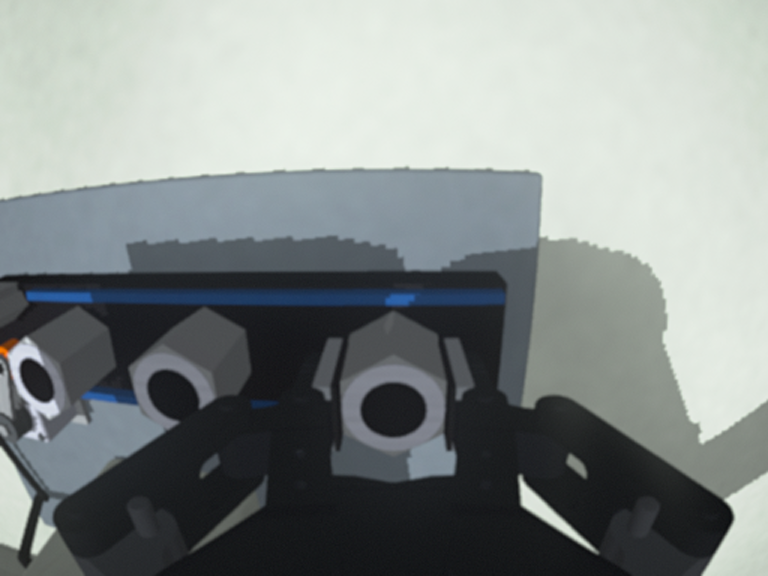

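Request:
servo_tool(rows=[{"x": 0, "y": 0, "z": 0.15, "turn": 0, "fingers": 2.5}, {"x": 0, "y": 0, "z": 0.1, "turn": 0, "fingers": 2.5}, {"x": 0, "y": 0, "z": 0, "turn": 0, "fingers": 2.5}])

```text
clock: 6.3
position: [482.5, 75.4, 37.7]
ee_rot: [-0.664, 0.747, 0.0, -0.0]
contact_force: [0.0, -0.9, -1.6]
gripper_width: 31.2
```

Request:
servo_tool(rows=[{"x": 0, "y": 0, "z": 0.1, "turn": 0, "fingers": 2.5}, {"x": 0, "y": 0, "z": 0, "turn": 0, "fingers": 2.5}])

```text
clock: 6.47
position: [482.7, 75.5, 37.5]
ee_rot: [-0.664, 0.747, -0.0, 0.0]
contact_force: [-2.5, -0.9, 3.0]
gripper_width: 30.9
```

Request:
servo_tool(rows=[{"x": 0, "y": 0, "z": 0, "turn": 0, "fingers": 4.0}, {"x": 0, "y": 0, "z": 0, "turn": 0, "fingers": 4.5}, {"x": 0, "y": 0, "z": 0, "turn": 0, "fingers": 5.5}, {"x": 0, "y": 0, "z": 0, "turn": 0, "fingers": 5.5}])

```text
clock: 6.8
position: [482.8, 75.6, 36.9]
ee_rot: [-0.664, 0.747, -0.0, 0.0]
contact_force: [0.4, -0.2, -0.7]
gripper_width: 55.1
```

Request:
servo_tool(rows=[{"x": 0, "y": 0, "z": -1.5, "turn": 0, "fingers": 5.5}, {"x": 0, "y": 0, "z": -2.5, "turn": 0, "fingers": 5.5}, {"x": 0, "y": 0, "z": -3.0, "turn": 0, "fingers": 5.5}, {"x": 0, "y": 0, "z": -3.0, "turn": 0, "fingers": 5.5}])

```text
clock: 7.13
position: [479.3, 74.4, 135.8]
ee_rot: [-0.664, 0.748, 0.002, -0.004]
contact_force: [-3.5, 0.8, -2.1]
gripper_width: 54.9
```

Run:
```python
from hexfind import *
p,d,T,k=grab("wrist",6)
go([483,75,37.5])
cv2.imwrite("pics/w6.png",cv2.resize(p,None,fx=1.5,fy=1.5,interpolation=cv2.INTER_CUBIC)[:,:,::-1])
```

```text
pos [480.1  74.9 141.5] yawY 173.19 ztool [-0.004 -0.    -1.   ] w 55.1 F [-16.7   1.1   8.8] t 7.1833 q [ 0.489  0.243 -0.451 -0.002 -0.881 -0.607]
shift tool cm [-0.05 -0.33 10.4 ]
```

View pics/w6.png

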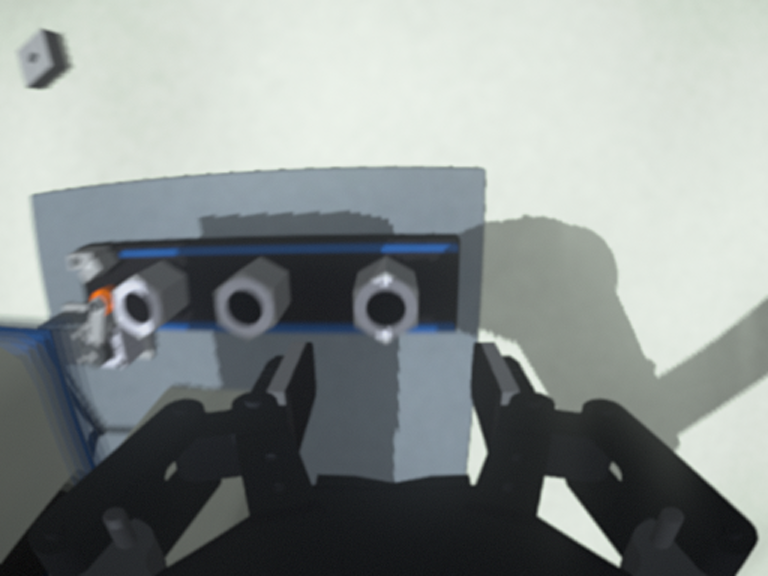

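Request:
servo_tool(rows=[{"x": 0, "y": 1.5, "z": 0, "turn": 0, "fingers": 5.5}, {"x": 0, "y": 2.5, "z": 0, "turn": 0, "fingers": 5.5}, {"x": 0, "y": 0, "z": 0, "turn": 0, "fingers": 5.5}])

```text
clock: 7.43
position: [439.2, 79.4, 136.6]
ee_rot: [-0.664, 0.748, 0.001, -0.001]
contact_force: [-0.8, -0.3, -0.3]
gripper_width: 54.6
```

Run:
```python
from hexfind import *
p,d,T,k=grab("wrist",7)
go([483,75,37.5])
cv2.imwrite("pics/w7.png",cv2.resize(p,None,fx=1.5,fy=1.5,interpolation=cv2.INTER_CUBIC)[:,:,::-1])
```

```text
pos [441.3  79.9 137. ] yawY 173.31 ztool [-0.  0. -1.] w 55.4 F [ 0.2  0.6 -0.2] t 7.4833 q [ 0.543  0.186 -0.543 -0.    -0.842 -0.66 ]
shift tool cm [ 0.   -4.21  9.94]
```

View pics/w7.png

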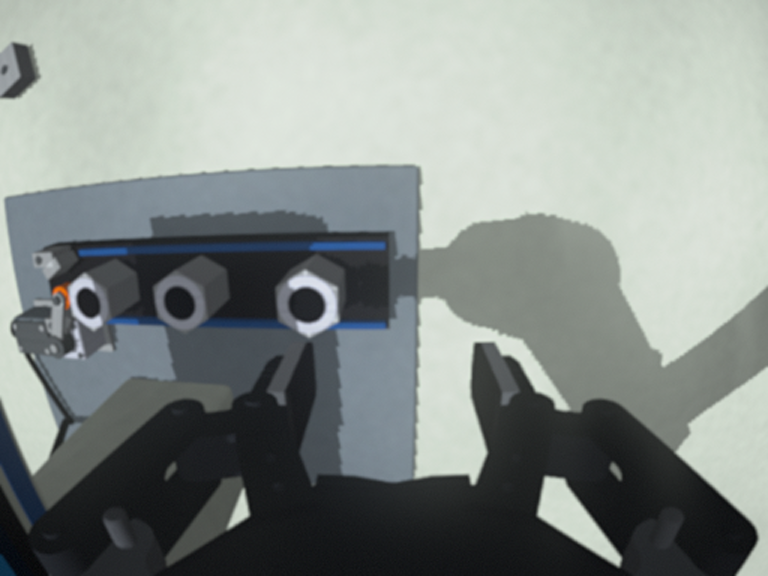

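Run:
```python
import numpy as np
from scipy.optimize import least_squares
D=[([-1.0424,.3855,.0066,0,-1.194],[166.466,-601.8,230.2]),
([-.182,.204,-.25,0,-1.117],[456.6,-246.4,231.1]),
([-.173,.395,-.465,0,-.716],[456.3,-242.1,64.7]),
([-.167,.478,-.501,0,-.59],[462.5,-240.2,14.7]),
([-.166,.482,-.51,0,-.577],[460.1,-239.4,10.5]),
([.462,.233,-.444,0,-.9],[480.2,61,148]),
([.491,.376,-.539,0,-.657],[485,77.9,54]),
([.488,.395,-.558,0,-.617],[482.7,75.4,40.2]),
([.543,.186,-.543,0,-.842],[441.3,79.9,137])]
def f(x):
    a,b,l1,l2,be,lat=x[:6];e=[]
    for q,p in D:
        R=a+l1*np.sin(q[1])+l2*np.sin(q[1]-q[2]+be);z=b+l1*np.cos(q[1])+l2*np.cos(q[1]-q[2]+be)
        c,s=np.cos(q[0]),np.sin(q[0])
        e+=[c*R+s*lat-p[0],s*R-c*lat-p[1],z-p[2]]
    return e
r=least_squares(f,[0,100,400,400,1.57,159]);print(r.x.round(3),np.abs(r.fun).max(),np.linalg.svd(r.jac)[1])
```

```text
[-3.91000e-01 -1.39796e+02  5.66815e+02  4.20770e+02  1.57000e+00
  1.59787e+02] 1.5534080884111745 [1.26231490e+03 4.39500089e+00 3.00000001e+00 7.67149660e-01
 4.57483572e-01 2.04865447e-01]
```

Request:
servo_tool(rows=[{"x": 0, "y": 0.5, "z": -2, "turn": 0, "fingers": 3}, {"x": 0, "y": 0, "z": -3.5, "turn": 7, "fingers": 0}, {"x": 0, "y": 0, "z": -3.5, "turn": 7, "fingers": 0}, {"x": 0, "y": 0, "z": -3.5, "turn": 7, "fingers": 0}, {"x": 0, "y": 0, "z": -3.5, "turn": 7, "fingers": 0}, {"x": 0, "y": 0, "z": -3.5, "turn": 7, "fingers": 0}, {"x": 0, "y": 0, "z": -3.5, "turn": 7, "fingers": 0}, {"x": 0, "y": 0, "z": -1, "turn": 7, "fingers": 0}, {"x": 0, "y": 0, "z": 0, "turn": 7, "fingers": 0}, {"x": 0, "y": 0, "z": 0, "turn": 7, "fingers": 0}])

```text
clock: 8.32
position: [438.9, 81.0, 378.1]
ee_rot: [-0.173, 0.985, 0.001, 0.002]
contact_force: [-0.1, -0.4, 0.1]
gripper_width: 0.1
```

Request:
servo_tool(rows=[{"x": 0, "y": 0, "z": 0, "turn": 7, "fingers": 0}, {"x": 0, "y": 0, "z": 0, "turn": 7, "fingers": 0}, {"x": 0, "y": 0, "z": 0, "turn": 7, "fingers": 0}, {"x": 0, "y": 0, "z": 0, "turn": 6, "fingers": 0}, {"x": 0, "y": 0, "z": 0, "turn": 0, "fingers": 0}])

```text
clock: 8.73
position: [438.6, 80.8, 376.8]
ee_rot: [0.06, 0.998, -0.0, 0.0]
contact_force: [1.6, -0.4, -0.2]
gripper_width: 0.3
```

Run:
```python
from hexfind import *
go([790,-259,370])
```

```text
pos [438.6  80.8 376.8] yawY 83.15 ztool [ 0. -0. -1.] w 0.3 F [ 1.6 -0.4 -0.2] t 8.7333 q [ 0.549 -0.004 -0.126  0.    -1.449 -2.239]
shift tool cm [-38.95 -29.55   0.7 ]
```

Request:
servo_tool(rows=[{"x": -3.2, "y": -2.4, "z": 0, "turn": 0, "fingers": 0}, {"x": -3.2, "y": -2.4, "z": 0, "turn": 0, "fingers": 0}, {"x": -3.2, "y": -2.4, "z": 0, "turn": 0, "fingers": 0}, {"x": -3.2, "y": -2.4, "z": 0, "turn": 0, "fingers": 0}, {"x": -3.2, "y": -2.4, "z": 0, "turn": 0, "fingers": 0}, {"x": -3.2, "y": -2.4, "z": 0, "turn": 0, "fingers": 0}, {"x": -3.2, "y": -2.4, "z": 0, "turn": 0, "fingers": 0}, {"x": -3.2, "y": -2.4, "z": 0, "turn": 0, "fingers": 0}, {"x": -3.2, "y": -2.4, "z": 0, "turn": 0, "fingers": 0}, {"x": -3.2, "y": -2.4, "z": 0, "turn": 0, "fingers": 0}])

```text
clock: 9.57
position: [728.9, -197.1, 376.3]
ee_rot: [0.057, 0.998, -0.0, -0.0]
contact_force: [1.6, 1.2, 0.9]
gripper_width: -0.5
```

Request:
servo_tool(rows=[{"x": -3.2, "y": -2.4, "z": 0, "turn": 0, "fingers": 0}, {"x": -3.2, "y": -2.4, "z": 0, "turn": 0, "fingers": 0}, {"x": -3.5, "y": 0, "z": 0, "turn": 0, "fingers": 0}, {"x": -3.5, "y": 0, "z": 0, "turn": 0, "fingers": 0}, {"x": -3.5, "y": 0, "z": 0, "turn": 0, "fingers": 0}])

```text
clock: 9.98
position: [837.5, -247.9, 340.4]
ee_rot: [0.058, 0.998, -0.003, -0.001]
contact_force: [1.0, 0.8, -6.4]
gripper_width: 0.1
```

Run:
```python
from hexfind import *
go([840,-259,370])
```

```text
pos [ 837.5 -247.9  340.4] yawY 83.36 ztool [-0.003 -0.005 -1.   ] w 0.1 F [ 1.   0.8 -6.4] t 9.9833 q [-0.102  0.988  1.391  0.006 -1.977 -1.582]
shift tool cm [-0.37 -1.09 -2.95]
```

Request:
servo_tool(rows=[{"x": -4, "y": 0, "z": 0, "turn": 0, "fingers": 0}, {"x": -4, "y": 0, "z": 0, "turn": 0, "fingers": 0}, {"x": -4, "y": 0, "z": 0, "turn": 0, "fingers": 0}, {"x": -4, "y": 0, "z": 0, "turn": 0, "fingers": 0}])

```text
clock: 10.32
position: [895.7, -237.7, 309.3]
ee_rot: [0.057, 0.997, -0.016, 0.056]
contact_force: [-0.6, -0.1, 1.0]
gripper_width: 0.0
```

Run:
```python
from hexfind import *
go([840,-259,370])
```

```text
pos [ 895.7 -237.7  309.3] yawY 83.34 ztool [ 0.109 -0.039 -0.993] w 0.0 F [-0.6 -0.1  1. ] t 10.3167 q [-0.076  1.037  1.407  0.031 -1.828 -1.6  ]
shift tool cm [ 4.57 -2.92 -6.56]
```

Request:
servo_tool(rows=[{"x": -3.9, "y": 1.2, "z": 0, "turn": 0, "fingers": 0}, {"x": -3.9, "y": 1.2, "z": 0, "turn": 0, "fingers": 0}, {"x": -3.9, "y": 1.2, "z": 0, "turn": 0, "fingers": 0}, {"x": -3.9, "y": 1.2, "z": 0, "turn": 0, "fingers": 0}])

```text
clock: 10.65
position: [951.1, -184.9, 280.3]
ee_rot: [0.057, 0.993, -0.026, 0.099]
contact_force: [-0.0, -0.2, 0.8]
gripper_width: -0.4
```

Run:
```python
from hexfind import *
go([840,-259,370])
```

```text
pos [ 951.1 -184.9  280.3] yawY 83.22 ztool [ 0.194 -0.063 -0.979] w -0.4 F [-0.  -0.2  0.8] t 10.65 q [-0.008  1.08   1.407  0.062 -1.701 -1.663]
shift tool cm [  8.23  -9.02 -10.48]
```

Request:
servo_tool(rows=[{"x": -3.7, "y": 0, "z": -1.8, "turn": 0, "fingers": 0}, {"x": -3.7, "y": 0, "z": -1.8, "turn": 0, "fingers": 0}, {"x": -3.7, "y": 0, "z": -1.8, "turn": 0, "fingers": 0}, {"x": -3.7, "y": 0, "z": -1.8, "turn": 0, "fingers": 0}])

```text
clock: 10.98
position: [961.7, -176.7, 334.0]
ee_rot: [0.058, 0.986, -0.035, 0.151]
contact_force: [-0.6, 0.9, -0.0]
gripper_width: 0.2
```

Run:
```python
from hexfind import *
go([840,-259,370])
```

```text
pos [ 961.7 -176.7  334. ] yawY 82.82 ztool [ 0.294 -0.087 -0.952] w 0.2 F [-0.6  0.9 -0. ] t 10.9833 q [ 0.01   1.034  1.408  0.091 -1.646 -1.677]
shift tool cm [ 9.59 -9.86 -6.29]
```

Request:
servo_tool(rows=[{"x": -4, "y": 0.3, "z": -0.8, "turn": 0, "fingers": 0}, {"x": -4, "y": 0.3, "z": -0.8, "turn": 0, "fingers": 0}, {"x": -4, "y": 0.3, "z": -0.8, "turn": 0, "fingers": 0}, {"x": -4, "y": 0.3, "z": -0.8, "turn": 0, "fingers": 0}, {"x": -4, "y": 0.3, "z": -0.8, "turn": 0, "fingers": 0}, {"x": -4, "y": 0.3, "z": -0.8, "turn": 0, "fingers": 0}])

```text
clock: 11.48
position: [999.6, -149.0, 368.8]
ee_rot: [0.056, 0.972, -0.047, 0.225]
contact_force: [-0.3, -0.6, 0.2]
gripper_width: -0.0
```

Run:
```python
from hexfind import *
go([840,-259,370])
```

```text
pos [ 999.6 -149.   368.8] yawY 82.55 ztool [ 0.432 -0.116 -0.894] w -0.0 F [-0.3 -0.6  0.2] t 11.4833 q [ 0.051  1.021  1.407  0.139 -1.513 -1.713]
shift tool cm [ 13.23 -12.95  -5.72]
```

Request:
servo_tool(rows=[{"x": -4, "y": 0.3, "z": 0, "turn": 0, "fingers": 0}, {"x": -4, "y": 0.3, "z": 0, "turn": 0, "fingers": 0}, {"x": -4, "y": 0.3, "z": 0, "turn": 0, "fingers": 0}, {"x": -4, "y": 0.3, "z": 0, "turn": 0, "fingers": 0}, {"x": -4, "y": 0.3, "z": 0, "turn": 0, "fingers": 0}, {"x": -4, "y": 0.3, "z": 0, "turn": 0, "fingers": 0}, {"x": -4, "y": 0.3, "z": 0, "turn": 0, "fingers": 0}])

```text
clock: 12.07
position: [1045.2, -126.6, 402.9]
ee_rot: [0.053, 0.947, -0.058, 0.31]
contact_force: [-0.0, 0.0, 0.1]
gripper_width: 0.0
```

Run:
```python
from hexfind import *
go([840,-259,370])
```

```text
pos [1045.2 -126.6  402.9] yawY 82.15 ztool [ 0.582 -0.143 -0.801] w 0.0 F [-0.   0.   0.1] t 12.0667 q [ 0.084  1.024  1.407  0.197 -1.341 -1.75 ]
shift tool cm [ 17.56 -15.61  -7.42]
```

```bash
cat > kin.py <<'E'
import numpy as np
from scipy.spatial.transform import Rotation as Ro
from scipy.optimize import least_squares
# [a,b,l1,l2,lat,L,lat2,s4]
def fk(q,x):
    a,b,l1,l2,lat,L,lat2,c6=x
    R1=Ro.from_euler('z',q[0]);phi=q[1]-q[2]+np.pi/2
    Rf=R1*Ro.from_euler('y',phi)
    Rw=Rf*Ro.from_euler('z',S4*q[3])
    Rt=Rw*Ro.from_euler('y',-q[4])
    p=R1.apply([a+l1*np.sin(q[1]),-lat,b+l1*np.cos(q[1])])+Rf.apply([0,0,l2])+Rw.apply([0,-lat2,0])+Rt.apply([0,0,L])
    return p,Rt*Ro.from_euler('z',S6*q[5]+c6)
S4=1;S6=-1
D=[([-1.0424,.3855,.0066,0,-1.194,-.2586],[166.466,-601.8,230.2],[-.1344,.9909,.001,0]),
([.491,.376,-.539,0,-.657,-.609],[485,77.9,54],[-.664,.748,0,0]),
([-.166,.482,-.51,0,-.577,-1.107],[460.1,-239.4,10.5],[-.149,.989,0,0]),
([.543,.186,-.543,0,-.842,-.66],[441.3,79.9,137],[-.664,.748,0.001,-.001]),
([.549,-.004,-.126,0,-1.449,-2.239],[438.6,80.8,376.8],[.06,.998,0,0]),
([-.076,1.037,1.407,.031,-1.828,-1.6],[895.7,-237.7,309.3],[.057,.997,-.016,.056]),
([-.008,1.08,1.407,.062,-1.701,-1.663],[951.1,-184.9,280.3],[.057,.993,-.026,.099]),
([.01,1.034,1.408,.091,-1.646,-1.677],[961.7,-176.7,334],[.058,.986,-.035,.151]),
([.051,1.021,1.407,.139,-1.513,-1.713],[999.6,-149,368.8],[.056,.972,-.047,.225]),
([.084,1.024,1.407,.197,-1.341,-1.75],[1045.2,-126.6,402.9],[.053,.947,-.058,.31])]
def fit():
    global S4,S6
    best=None
    for S4_ in(1,-1):
      for S6_ in(1,-1):
        S4,S6=S4_,S6_
        for c0 in (0,1.5,3,-1.5):
            def f(x):
                e=[]
                for q,p,r in D:
                    pp,R=fk(q,x);e+=list(pp-p)+list(300*(R.inv()*Ro.from_quat(r)).as_rotvec())
                return np.array(e)
            r=least_squares(f,[0,190,567,420,160,330,0,c0])
            if best is None or r.cost<best[0]:best=(r.cost,S4,S6,r.x,np.abs(r.fun).max())
    return best
B=fit();S4,S6=B[1:3];X=B[3]
if __name__=="__main__":print(B)
LO=np.array([-3.14,-1.21,-1.07,-3.16,-2.99,-3.1]);HI=np.array([3.14,2.06,1.41,2.05,-.16,3.1])
def ik(p,R,q0,wr=300):
    def f(q):
        pp,RR=fk(q,X);return np.r_[pp-p,wr*(RR.inv()*R).as_rotvec()]
    r=least_squares(f,np.clip(q0,LO+1e-4,HI-1e-4),bounds=(LO,HI));return r.x,f(r.x)
E
python3 kin.py
python3 - <<'E'
from kin import *
R=Ro.from_quat(D[-1][2]);q=np.array(D[-1][0])
print(R.as_matrix().round(3))
o=np.array([621.5,60.5]);th=np.radians(-6.6)
def w(x,y,z):return np.array([o[0]+x*np.cos(th)-y*np.sin(th),o[1]+x*np.sin(th)+y*np.cos(th),z])
path=[np.array([900,-127,420.]),np.array([700,-127,420.]),np.array([520,-127,420.]),w(-160,-100,300),w(-160,0,300),w(-160,0,200),w(-160,0,120),w(-160,0,60),w(-130,0,60),w(-100,0,60),w(-48,0,60)]
for p in path:
    q,e=ik(p,R,q);print(p.round(0),q.round(2),"err",e[:3].round(1),(np.degrees(e[3:]/300)).round(1))
E
```

```text
(np.float64(1.5718287259451904), -1, -1, array([ 1.70307701e-01,  1.60437724e+02,  5.64895897e+02,  4.21647287e+02,
       -1.76419982e+00,  2.97583703e+02,  1.61681795e+02,  4.71281673e+00]), np.float64(0.7986685571824483))
[[-0.802  0.136  0.582]
 [ 0.064  0.988 -0.143]
 [-0.594 -0.077 -0.801]]
[ 900. -127.  420.] [ 0.1   0.54  0.48  0.25 -0.91 -1.87] err [-0.  0. -0.] [0. 0. 0.]
[ 700. -127.  420.] [ 0.13  0.16 -0.1   0.33 -0.72 -1.99] err [-0.  0.  0.] [-0.  0. -0.]
[ 520. -127.  420.] [ 0.19 -0.17 -0.45  0.38 -0.73 -2.08] err [ 0.  0. -0.] [ 0. -0.  0.]
[451. -20. 300.] [ 0.47 -0.26 -0.94  0.85 -0.55 -2.81] err [-0.  0.  0.] [ 0. -0.  0.]
[463.  79. 300.] [ 0.72 -0.19 -0.89  0.9  -0.67 -3.07] err [ 0. -0.  0.] [-0.  0.  0.]
[463.  79. 200.] [ 0.58 -0.07 -0.99  1.   -0.45 -3.1 ] err [ 2.7 -6.3 16. ] [ 1.5 -5.7  1.9]
[463.  79. 120.] [ 0.51  0.04 -1.02  1.03 -0.34 -3.1 ] err [ 5.9 -7.5 33.7] [  2.1 -11.7   2.7]
[463.  79.  60.] [ 0.47  0.15 -1.01  1.04 -0.27 -3.1 ] err [10.7 -5.3 46.8] [  1.9 -16.6   2.8]
[492.  75.  60.] [ 0.43  0.2  -0.97  1.08 -0.26 -3.1 ] err [11.4 -3.7 43.8] [  1.6 -16.2   2.5]
[522.  72.  60.] [ 0.39  0.25 -0.92  1.11 -0.25 -3.1 ] err [12.  -2.5 40.7] [  1.3 -15.7   2.3]
[574.  66.  60.] [ 0.33  0.32 -0.83  1.16 -0.24 -3.1 ] err [12.8 -1.1 35.2] [  0.9 -14.7   1.9]
```

Run:
```python
import kin
from kin import *
R0=Ro.from_quat(D[-1][2])
o=np.array([621.5,60.5]);th=np.radians(-6.6)
def w(x,y,z):return np.array([o[0]+x*np.cos(th)-y*np.sin(th),o[1]+x*np.sin(th)+y*np.cos(th),z])
for turn in (0,-20,-30,-45,180):
  R=R0*Ro.from_euler('z',np.radians(turn));q=np.array(D[-1][0]);q[5]-=-np.radians(turn) if False else 0
  q[5]=np.clip(q[5]-np.radians(turn),-3,3)
  print("turn",turn)
  for p in [np.array([700,-127,420.]),np.array([520,-127,420.]),w(-160,-100,300),w(-160,0,300),w(-160,0,120),w(-160,0,60),w(-120,0,60),w(-80,0,60),w(-48,0,60)]:
    q,e=ik(p,R,q);print(p.round(0),q.round(2),"err",e[:3].round(1),(np.degrees(e[3:]/300)).round(1))
```

```text
turn 0
[ 700. -127.  420.] [ 0.13  0.16 -0.1   0.33 -0.72 -1.99] err [ 0.  0. -0.] [ 0. -0.  0.]
[ 520. -127.  420.] [ 0.19 -0.17 -0.45  0.38 -0.73 -2.08] err [0. 0. 0.] [ 0. -0.  0.]
[451. -20. 300.] [ 0.47 -0.26 -0.94  0.85 -0.55 -2.81] err [-0.  0.  0.] [ 0. -0.  0.]
[463.  79. 300.] [ 0.72 -0.19 -0.89  0.9  -0.67 -3.07] err [ 0. -0.  0.] [-0.  0. -0.]
[463.  79. 120.] [ 0.51  0.04 -1.02  1.03 -0.34 -3.1 ] err [ 5.9 -7.5 33.7] [  2.1 -11.7   2.7]
[463.  79.  60.] [ 0.47  0.15 -1.01  1.04 -0.27 -3.1 ] err [10.7 -5.3 46.8] [  1.9 -16.6   2.8]
[502.  74.  60.] [ 0.41  0.22 -0.95  1.09 -0.26 -3.1 ] err [11.6 -3.2 42.8] [  1.5 -16.    2.4]
[542.  70.  60.] [ 0.36  0.28 -0.89  1.13 -0.25 -3.1 ] err [12.4 -1.9 38.6] [  1.1 -15.3   2.1]
[574.  66.  60.] [ 0.33  0.32 -0.83  1.16 -0.24 -3.1 ] err [12.8 -1.1 35.2] [  0.9 -14.7   1.9]
turn -20
[ 700. -127.  420.] [ 0.13  0.16 -0.1   0.33 -0.72 -1.65] err [ 0. -0. -0.] [0. 0. 0.]
[ 520. -127.  420.] [ 0.19 -0.17 -0.45  0.38 -0.73 -1.74] err [0. 0. 0.] [0. 0. 0.]
[451. -20. 300.] [ 0.47 -0.26 -0.94  0.85 -0.55 -2.46] err [0. 0. 0.] [ 0.  0. -0.
[... 2397 characters left out ...]
 7.5 -16.7 -90.8] [ -0.4 -33.5   2.7]
[451. -20. 300.] [-0.37 -0.18 -0.97 -3.16 -0.16 -1.33] err [ 16.1  12.4 -59.1] [  8.4 -15.5   0. ]
[463.  79. 300.] [-0.19 -0.16 -0.95 -3.16 -0.16 -1.46] err [  8.6  -3.2 -57.3] [ -0.1 -16.9   0. ]
[463.  79. 120.] [-0.19  0.1  -0.98 -3.16 -0.16 -1.46] err [-0.9 -3.2 -2.8] [-1.4 -0.9  0. ]
[463.  79.  60.] [-0.19  0.27 -1.04 -3.16 -0.38 -1.47] err [-0.6 -2.9 -0.1] [-1.4 -0.2 -0. ]
[502.  74.  60.] [-0.18  0.31 -0.95 -3.16 -0.33 -1.47] err [-0.6 -3.1 -0.1] [-1.6 -0.2  0. ]
[542.  70.  60.] [-0.18  0.35 -0.87 -3.16 -0.28 -1.47] err [-0.6 -3.2 -0.1] [-1.8 -0.2  0. ]
[574.  66.  60.] [-0.18  0.38 -0.79 -3.16 -0.24 -1.48] err [-0.6 -3.3 -0.1] [-2.  -0.2  0. ]
```

```bash
cat > srch.py <<'E'
from kin import *
o=np.array([621.5,60.5]);th=np.radians(-6.6)
def w(x,y,z):return np.array([o[0]+x*np.cos(th)-y*np.sin(th),o[1]+x*np.sin(th)+y*np.cos(th),z])
def Rlean(lean,head,spin):
    # upright with yaw then lean
    return Ro.from_euler('z',head)*Ro.from_euler('y',-np.radians(lean))*Ro.from_euler('x',np.pi)*Ro.from_euler('z',spin)
if __name__=="__main__":
  rng=np.random.default_rng(0)
  print(Rlean(40,0,0).as_matrix()[:,2])
  for lean in(25,30,35,40):
    for ho in (-25,-10,0,10,25):
      sol=set()
      z=Rlean(lean,th+np.radians(ho),0).as_matrix()[:,2]
      for t in range(40):
        q0=LO+(HI-LO)*rng.random(6);q0[0]=rng.uniform(-.6,1);q0[2]=rng.uniform(-1.07,-.3);q0[1]=rng.uniform(0,.6);q0[4]=rng.uniform(-.8,-.2)
        def f(q):
            p,R=fk(q,X);return np.r_[p-w(-50,0,58),300*(R.as_matrix()[:,2]-z)]
        r=least_squares(f,np.clip(q0,LO,HI),bounds=(LO,HI))
        if r.cost<.5: sol.add(tuple(r.x[:5].round(1)))
      print(lean,ho,sorted(sol,key=lambda s:s[3])[:6])
E
python3 srch.py
```

```text
[ 6.42787610e-01 -1.22464680e-16 -7.66044443e-01]
25 -25 [(np.float64(0.2), np.float64(0.4), np.float64(-0.9), np.float64(1.6), np.float64(-0.3))]
25 -10 []
25 0 []
25 10 []
25 25 []
30 -25 [(np.float64(0.2), np.float64(0.4), np.float64(-0.9), np.float64(2.0), np.float64(-0.4))]
30 -10 []
30 0 []
30 10 []
30 25 []
35 -25 []
35 -10 []
35 0 []
35 10 []
35 25 []
40 -25 []
40 -10 []
40 0 [(np.float64(-0.2), np.float64(0.4), np.float64(-0.8), np.float64(-3.0), np.float64(-0.3))]
40 10 []
40 25 []
```

Run:
```python
from srch import *
R=Ro.from_quat(D[-1][2])
for q4 in(0,-.6,-1.2,-1.57,-2,-2.5,-3):
  for q5 in(-.25,-.45):
    for q2 in (-.1,.3):
      def f(v):
        q=[v[0],q2,v[1],q4,q5,v[2]];return (fk(q,X)[1].inv()*R).as_rotvec()
      b=None
      for s in (-1,0,1.5):
        r=least_squares(f,[-.3,-.5,s])
        if r.cost<1e-6:
          b=r.x;q=[b[0],q2,b[1],q4,q5,b[2]];p=fk(q,X)[0];print(q4,q5,q2,"j1 %.2f j3 %.2f j6 %.2f"%tuple(b),p.round(0),"OK" if -1.07<b[1]<1.41 else "");break
```

```text
0 -0.25 -0.1 j1 -0.24 j3 -0.78 j6 -1.44 [ 399. -263.  219.] OK
0 -0.25 0.3 j1 -0.24 j3 -0.38 j6 -1.44 [ 616. -316.  197.] OK
0 -0.45 -0.1 j1 -0.24 j3 -0.58 j6 -1.44 [ 444. -274.  290.] OK
0 -0.45 0.3 j1 -0.24 j3 -0.18 j6 -1.44 [ 661. -327.  268.] OK
-0.6 -0.25 -0.1 j1 -0.48 j3 -0.83 j6 -0.67 [ 286. -249.  134.] OK
-0.6 -0.25 0.3 j1 -0.48 j3 -0.43 j6 -0.67 [ 485. -352.  111.] OK
-0.6 -0.45 -0.1 j1 -0.66 j3 -0.69 j6 -0.54 [ 283. -296.  173.] OK
-0.6 -0.45 0.3 j1 -0.66 j3 -0.29 j6 -0.54 [ 459. -433.  150.] OK
-1.2 -0.25 -0.1 j1 -0.64 j3 -0.97 j6 0.07 [ 219. -147.   64.] OK
-1.2 -0.25 0.3 j1 -0.64 j3 -0.57 j6 0.07 [ 398. -279.   42.] OK
-1.2 -0.45 -0.1 j1 -0.98 j3 -0.99 j6 0.36 [ 176. -149.   61.] OK
-1.2 -0.45 0.3 j1 -0.98 j3 -0.59 j6 0.36 [ 299. -335.   39.] OK
-1.57 -0.25 -0.1 j1 -0.67 j3 -1.07 j6 0.48 [211. -71.  45.] 
-1.57 -0.25 0.3 j1 -0.67 j3 -0.67 j6 0.48 [ 387. -209.   22.] OK
-1.57 -0.45 -0.1 j1 -1.05 j3 -1.20 j6 0.83 [171. -35.  35.] 
-1.57 -0.45 0.3 j1 -1.05 j3 -0.80 j6 0.83 [ 281. -230.   13.] OK
-2 -0.25 -0.1 j1 -0.63 j3 -1.17 j6 0.88 [227.   4.  44.] 
-2 -0.25 0.3 j1 -0.63 j3 -0.77 j6 0.88 [ 408. -127.   21.] OK
-2 -0.45 -0.1 j1 -0.96 j3 -1.36 j6 1.21 [192.  51.  38.] 
-2 -0.45 0.3 j1 -0.96 j3 -0.96 j6 1.21 [ 320. -132.   15.] OK
-2.5 -0.25 -0.1 j1 -0.49 j3 -1.25 j6 1.28 [261.  59.  60.] 
-2.5 -0.25 0.3 j1 -0.49 j3 -0.85 j6 1.28 [458. -46.  38.] OK
-2.5 -0.45 -0.1 j1 -0.69 j3 -1.45 j6 1.48 [213.  95.  52.] 
-2.5 -0.45 0.3 j1 -0.69 j3 -1.05 j6 1.48 [385. -47.  29.] OK
-3 -0.25 -0.1 j1 -0.30 j3 -1.28 j6 1.61 [301.  87.  86.] 
-3 -0.25 0.3 j1 -0.30 j3 -0.88 j6 1.61 [515.  21.  64.] OK
-3 -0.45 -0.1 j1 -0.34 j3 -1.48 j6 1.65 [230. 109.  66.] 
-3 -0.45 0.3 j1 -0.34 j3 -1.08 j6 1.65 [440.  34.  44.]
```

```bash
cat > sim.py <<'E'
from srch import *
def run(q,R,wps,step=30,verbose=True):
    p=fk(q,X)[0];out=[];worst=0
    for wp in wps:
        wp=np.array(wp,float);n=max(1,int(np.ceil(np.linalg.norm(wp-p)/step)));p0=p
        m=0;E=0
        for i in range(1,n+1):
            t=p0+(wp-p0)*i/n
            qn,e=ik(t,R,q);m=max(m,np.abs(qn-q).max());E=max(E,np.abs(e).max());q=qn
        p=fk(q,X)[0]
        if verbose:print(wp.round(0),q.round(2),"maxdq %.2f"%m,"maxerr %.1f"%E)
    return q
if __name__=="__main__":
    R=Ro.from_quat(D[-1][2]);q=np.array(D[-1][0])
    run(q,R,[(800,-250,400),(520,-330,330),(360,-300,200),(300,-250,110),(290,-200,60),(300,-140,40),(318,-60,35),(360,7,50),(435,46,72),w(-165,0,65),w(-120,0,60),w(-80,0,60),w(-62,0,60)])
E
python3 sim.py
```

```text
[ 800. -250.  400.] [-0.08  0.4   0.25  0.14 -0.79 -1.67] maxdq 0.33 maxerr 0.0
[ 520. -330.  330.] [-0.33  0.05 -0.29 -0.1  -0.59 -1.29] maxdq 0.08 maxerr 0.0
[ 360. -300.  200.] [-0.46 -0.06 -0.66 -0.37 -0.36 -0.92] maxdq 0.10 maxerr 0.0
[ 300. -250.  110.] [-0.55 -0.01 -0.78 -0.8  -0.26 -0.41] maxdq 0.23 maxerr 0.0
[ 290. -200.   60.] [-0.69  0.08 -0.81 -1.27 -0.28  0.18] maxdq 0.26 maxerr 0.0
[ 300. -140.   40.] [-0.73  0.12 -0.88 -1.64 -0.29  0.6 ] maxdq 0.19 maxerr 0.0
[318. -60.  35.] [-0.82  0.19 -1.06 -2.17 -0.41  1.25] maxdq 0.30 maxerr 0.0
[360.   7.  50.] [-0.52  0.14 -1.07 -2.53 -0.31  1.34] maxdq 0.12 maxerr 2.8
[435.  46.  72.] [-0.3   0.19 -1.05 -3.02 -0.31  1.64] maxdq 0.18 maxerr 1.1
[458.  79.  65.] [-0.19  0.25 -1.05 -3.16 -0.37  1.68] maxdq 0.13 maxerr 7.1
[502.  74.  60.] [-0.18  0.31 -0.95 -3.16 -0.33  1.67] maxdq 0.05 maxerr 8.4
[542.  70.  60.] [-0.18  0.35 -0.87 -3.16 -0.28  1.67] maxdq 0.05 maxerr 9.5
[560.  68.  60.] [-0.18  0.36 -0.83 -3.16 -0.26  1.67] maxdq 0.04 maxerr 9.9
```

```bash
cat > s2.py <<'E'
from sim import *
R=Ro.from_quat(D[-1][2]);q=np.array(D[-1][0])
q=run(q,R,[(800,-250,400),(520,-330,330),(360,-300,200),(310,-250,110),(305,-200,65),(315,-140,45),(345,-60,40),(390,5,55),(440,55,72),w(-178,-2,70),w(-178,-2,46),w(-120,0,44),w(-80,0,44),w(-57,0,44)])
E
python3 s2.py
python3 - <<'E'
from h import *
go([800,-250,400])
E
```

```text
[ 800. -250.  400.] [-0.08  0.4   0.25  0.14 -0.79 -1.67] maxdq 0.33 maxerr 0.0
[ 520. -330.  330.] [-0.33  0.05 -0.29 -0.1  -0.59 -1.29] maxdq 0.08 maxerr 0.0
[ 360. -300.  200.] [-0.46 -0.06 -0.66 -0.37 -0.36 -0.92] maxdq 0.10 maxerr 0.0
[ 310. -250.  110.] [-0.51  0.   -0.78 -0.78 -0.23 -0.46] maxdq 0.22 maxerr 0.0
[ 305. -200.   65.] [-0.59  0.08 -0.8  -1.2  -0.22  0.03] maxdq 0.23 maxerr 0.0
[ 315. -140.   45.] [-0.61  0.11 -0.85 -1.57 -0.22  0.43] maxdq 0.19 maxerr 0.0
[345. -60.  40.] [-0.66  0.17 -0.98 -2.16 -0.3   1.09] maxdq 0.33 maxerr 0.0
[390.   5.  55.] [-0.49  0.18 -1.06 -2.65 -0.33  1.44] maxdq 0.18 maxerr 0.0
[440.  55.  72.] [-0.26  0.2  -1.07 -3.1  -0.34  1.68] maxdq 0.15 maxerr 0.0
[444.  79.  70.] [-0.2   0.22 -1.07 -3.16 -0.36  1.68] maxdq 0.07 maxerr 6.1
[444.  79.  46.] [-0.2   0.29 -1.07 -3.14 -0.42  1.67] maxdq 0.07 maxerr 8.0
[502.  74.  44.] [-0.18  0.35 -0.97 -3.16 -0.39  1.67] maxdq 0.06 maxerr 8.2
[542.  70.  44.] [-0.18  0.39 -0.88 -3.16 -0.34  1.67] maxdq 0.05 maxerr 9.3
[565.  67.  44.] [-0.18  0.41 -0.83 -3.16 -0.3   1.67] maxdq 0.05 maxerr 9.9
pos [1045.2 -126.6  402.9] yawY 82.15 ztool [ 0.582 -0.143 -0.801] w 0.0 F [-0.   0.   0.1] t 12.0667 q [ 0.084  1.024  1.407  0.197 -1.341 -1.75 ]
shift tool cm [ 19.04 -15.5  -12.28]
```

Request:
servo_tool(rows=[{"x": 1.5, "y": -1.2, "z": -1, "turn": 0, "fingers": 0}, {"x": 2.7, "y": -2.2, "z": -1.7, "turn": 0, "fingers": 0}, {"x": 2.7, "y": -2.2, "z": -1.7, "turn": 0, "fingers": 0}, {"x": 2.7, "y": -2.2, "z": -1.7, "turn": 0, "fingers": 0}, {"x": 2.7, "y": -2.2, "z": -1.7, "turn": 0, "fingers": 0}, {"x": 2.7, "y": -2.2, "z": -1.7, "turn": 0, "fingers": 0}, {"x": 2.7, "y": -2.2, "z": -1.7, "turn": 0, "fingers": 0}])

```text
clock: 12.65
position: [844.7, -230.4, 403.0]
ee_rot: [0.053, 0.947, -0.059, 0.311]
contact_force: [0.5, -0.2, 0.3]
gripper_width: 0.1
```

Run:
```python
from h import *
go([520,-330,330])
```

```text
pos [ 844.7 -230.4  403. ] yawY 82.13 ztool [ 0.582 -0.144 -0.8  ] w 0.1 F [ 0.5 -0.2  0.3] t 12.65 q [-0.044  0.472  0.359  0.161 -0.83  -1.708]
shift tool cm [ 29.74 -13.69 -11.62]
```

Request:
servo_tool(rows=[{"x": 3.3, "y": -1.5, "z": -1.3, "turn": 0, "fingers": 0}, {"x": 3.3, "y": -1.5, "z": -1.3, "turn": 0, "fingers": 0}, {"x": 3.3, "y": -1.5, "z": -1.3, "turn": 0, "fingers": 0}, {"x": 3.3, "y": -1.5, "z": -1.3, "turn": 0, "fingers": 0}, {"x": 3.3, "y": -1.5, "z": -1.3, "turn": 0, "fingers": 0}, {"x": 3.3, "y": -1.5, "z": -1.3, "turn": 0, "fingers": 0}, {"x": 3.3, "y": -1.5, "z": -1.3, "turn": 0, "fingers": 0}, {"x": 3.3, "y": -1.5, "z": -1.3, "turn": 0, "fingers": 0}, {"x": 3.3, "y": -1.5, "z": -1.3, "turn": 0, "fingers": 0}])

```text
clock: 13.4
position: [520.3, -327.4, 330.8]
ee_rot: [0.052, 0.947, -0.059, 0.311]
contact_force: [-0.8, -0.6, -0.1]
gripper_width: 0.2
```

Run:
```python
from h import *
go([360,-300,200])
```

```text
pos [ 520.3 -327.4  330.8] yawY 82.15 ztool [ 0.582 -0.145 -0.8  ] w 0.2 F [-0.8 -0.6 -0.1] t 13.4 q [-0.324  0.048 -0.297 -0.087 -0.586 -1.301]
shift tool cm [20.8   1.56  0.73]
```

Request:
servo_tool(rows=[{"x": 3.45, "y": 0.26, "z": 0.1, "turn": 0, "fingers": 0}, {"x": 3.45, "y": 0.26, "z": 0.1, "turn": 0, "fingers": 0}, {"x": 3.45, "y": 0.26, "z": 0.1, "turn": 0, "fingers": 0}, {"x": 3.45, "y": 0.26, "z": 0.1, "turn": 0, "fingers": 0}, {"x": 3.45, "y": 0.26, "z": 0.1, "turn": 0, "fingers": 0}, {"x": 3.45, "y": 0.26, "z": 0.1, "turn": 0, "fingers": 0}])

```text
clock: 13.9
position: [360.2, -299.1, 201.4]
ee_rot: [0.052, 0.947, -0.06, 0.31]
contact_force: [-0.0, -0.9, -0.6]
gripper_width: 0.0
```

Run:
```python
from h import *
go([310,-250,110])
```

```text
pos [ 360.2 -299.1  201.4] yawY 82.16 ztool [ 0.582 -0.145 -0.8  ] w 0.0 F [-0.  -0.9 -0.6] t 13.9 q [-0.447 -0.065 -0.668 -0.354 -0.355 -0.94 ]
shift tool cm [9.77 4.9  3.68]
```

Request:
servo_tool(rows=[{"x": 1.95, "y": 1.0, "z": 0.75, "turn": 0, "fingers": 0}, {"x": 1.95, "y": 1.0, "z": 0.75, "turn": 0, "fingers": 0}, {"x": 1.95, "y": 1.0, "z": 0.75, "turn": 0, "fingers": 0}, {"x": 1.95, "y": 1.0, "z": 0.75, "turn": 0, "fingers": 0}, {"x": 1.95, "y": 1.0, "z": 0.75, "turn": 0, "fingers": 0}])

```text
clock: 14.32
position: [311.7, -248.9, 110.4]
ee_rot: [0.052, 0.947, -0.059, 0.31]
contact_force: [-0.8, -0.6, -0.9]
gripper_width: 0.3
```

Run:
```python
from h import *
go([305,-200,65])
```

```text
pos [ 311.7 -248.9  110.4] yawY 82.25 ztool [ 0.581 -0.144 -0.801] w 0.3 F [-0.8 -0.6 -0.9] t 14.3167 q [-0.495  0.    -0.786 -0.765 -0.217 -0.48 ]
shift tool cm [3.53 5.1  2.54]
```

Request:
servo_tool(rows=[{"x": 0.8, "y": 1.0, "z": 0.5, "turn": 0, "fingers": 0}, {"x": 0.8, "y": 1.0, "z": 0.5, "turn": 0, "fingers": 0}, {"x": 0.8, "y": 1.0, "z": 0.5, "turn": 0, "fingers": 0}, {"x": 0.7, "y": 1.0, "z": 0.5, "turn": 0, "fingers": 0}, {"x": 0.7, "y": 1.0, "z": 0.5, "turn": 0, "fingers": 0}])

```text
clock: 14.73
position: [303.7, -201.8, 64.6]
ee_rot: [0.052, 0.947, -0.06, 0.31]
contact_force: [-0.7, 0.3, 0.4]
gripper_width: 0.5
```

Run:
```python
from h import *
go([315,-140,45])
```

```text
pos [ 303.7 -201.8   64.6] yawY 82.18 ztool [ 0.582 -0.146 -0.8  ] w 0.5 F [-0.7  0.3  0.4] t 14.7333 q [-0.612  0.08  -0.8   -1.222 -0.231  0.077]
shift tool cm [0.64 6.42 1.32]
```

Request:
servo_tool(rows=[{"x": 0.13, "y": 1.3, "z": 0.26, "turn": 0, "fingers": 0}, {"x": 0.13, "y": 1.3, "z": 0.26, "turn": 0, "fingers": 0}, {"x": 0.13, "y": 1.3, "z": 0.26, "turn": 0, "fingers": 0}, {"x": 0.13, "y": 1.3, "z": 0.26, "turn": 0, "fingers": 0}, {"x": 0.13, "y": 1.2, "z": 0.26, "turn": 0, "fingers": 0}])

```text
clock: 15.15
position: [314.8, -139.9, 45.3]
ee_rot: [0.052, 0.947, -0.06, 0.31]
contact_force: [0.3, -0.7, -0.7]
gripper_width: -0.3
```

Run:
```python
from h import *
go([345,-60,40])
```

```text
pos [ 314.8 -139.9   45.3] yawY 82.2 ztool [ 0.581 -0.145 -0.801] w -0.3 F [ 0.3 -0.7 -0.7] t 15.15 q [-0.623  0.114 -0.855 -1.597 -0.223  0.47 ]
shift tool cm [-1.62  8.35  1.02]
```

Request:
servo_tool(rows=[{"x": -0.27, "y": 1.4, "z": 0.17, "turn": 0, "fingers": 0}, {"x": -0.27, "y": 1.4, "z": 0.17, "turn": 0, "fingers": 0}, {"x": -0.27, "y": 1.4, "z": 0.17, "turn": 0, "fingers": 0}, {"x": -0.27, "y": 1.4, "z": 0.17, "turn": 0, "fingers": 0}, {"x": -0.27, "y": 1.4, "z": 0.17, "turn": 0, "fingers": 0}, {"x": -0.27, "y": 1.4, "z": 0.17, "turn": 0, "fingers": 0}])

```text
clock: 15.65
position: [345.7, -60.0, 40.5]
ee_rot: [0.052, 0.947, -0.06, 0.31]
contact_force: [-1.0, 1.4, -0.8]
gripper_width: -0.1
```

Run:
```python
from h import *
go([390,5,55])
```

```text
pos [345.7 -60.   40.5] yawY 82.2 ztool [ 0.582 -0.146 -0.8  ] w -0.1 F [-1.   1.4 -0.8] t 15.65 q [-0.681  0.174 -0.997 -2.214 -0.321  1.162]
shift tool cm [-4.02  6.9   0.47]
```

Request:
servo_tool(rows=[{"x": -0.67, "y": 1.15, "z": 0.08, "turn": 0, "fingers": 0}, {"x": -0.67, "y": 1.15, "z": 0.08, "turn": 0, "fingers": 0}, {"x": -0.67, "y": 1.15, "z": 0.08, "turn": 0, "fingers": 0}, {"x": -0.67, "y": 1.15, "z": 0.08, "turn": 0, "fingers": 0}, {"x": -0.67, "y": 1.15, "z": 0.08, "turn": 0, "fingers": 0}, {"x": -0.67, "y": 1.15, "z": 0.08, "turn": 0, "fingers": 0}])

```text
clock: 16.15
position: [389.3, 5.3, 55.0]
ee_rot: [0.053, 0.948, -0.059, 0.309]
contact_force: [-0.1, 0.1, 1.2]
gripper_width: 0.0
```

Run:
```python
from h import *
go([440,55,72])
```

```text
pos [389.3   5.3  55. ] yawY 82.17 ztool [ 0.58  -0.144 -0.802] w 0.0 F [-0.1  0.1  1.2] t 16.15 q [-0.487  0.183 -1.068 -2.691 -0.337  1.471]
shift tool cm [-4.76  5.47  0.86]
```

Request:
servo_tool(rows=[{"x": -0.95, "y": 1.1, "z": 0.17, "turn": 0, "fingers": 0}, {"x": -0.95, "y": 1.1, "z": 0.17, "turn": 0, "fingers": 0}, {"x": -0.95, "y": 1.1, "z": 0.17, "turn": 0, "fingers": 0}, {"x": -0.95, "y": 1.1, "z": 0.17, "turn": 0, "fingers": 0}, {"x": -0.95, "y": 1.1, "z": 0.17, "turn": 0, "fingers": 0}, {"x": 0, "y": 0, "z": 0, "turn": 0, "fingers": 0}])

```text
clock: 16.65
position: [441.6, 55.7, 73.5]
ee_rot: [0.052, 0.947, -0.057, 0.31]
contact_force: [0.1, 0.4, 0.7]
gripper_width: -0.0
```

Run:
```python
from h import *
go([443,79,72])
p,d,T,k=grab("wrist",8)
cv2.imwrite("pics/w8.png",cv2.resize(p,None,fx=1.5,fy=1.5,interpolation=cv2.INTER_CUBIC)[:,:,::-1])
```

```text
pos [441.6  55.7  73.5] yawY 82.27 ztool [ 0.582 -0.141 -0.801] w -0.0 F [0.1 0.4 0.7] t 16.65 q [-0.245  0.198 -1.066 -3.129 -0.335  1.693]
shift tool cm [ 0.12  2.33 -0.13]
```

View pics/w8.png

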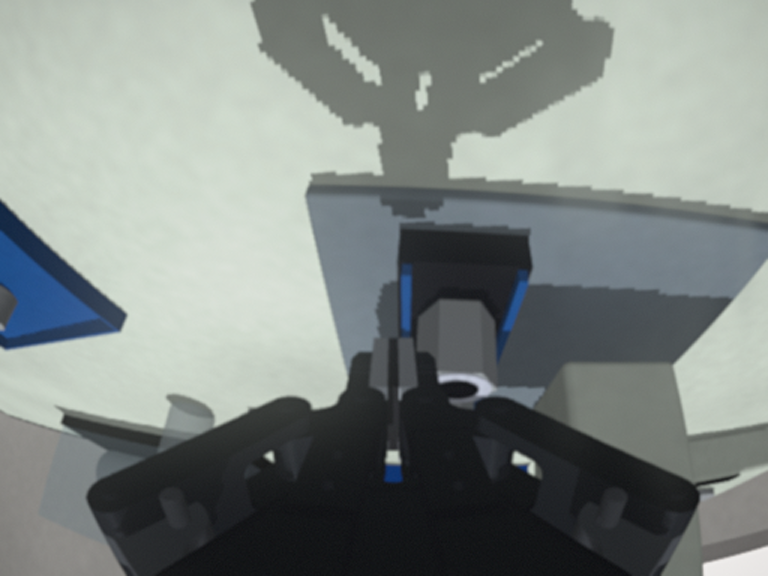

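Request:
servo_tool(rows=[{"x": 0, "y": 0.8, "z": 0, "turn": 0, "fingers": 0}, {"x": 0, "y": 0.8, "z": 0, "turn": 0, "fingers": 0}, {"x": 0, "y": 0.8, "z": 0, "turn": 0, "fingers": 0}, {"x": 0, "y": 0, "z": 0, "turn": 0, "fingers": 0}])

```text
clock: 17.03
position: [442.2, 71.0, 70.8]
ee_rot: [0.05, 0.948, -0.05, 0.309]
contact_force: [-0.2, 0.2, 0.3]
gripper_width: -0.5
```

Run:
```python
from h import *
go([444,80,46])
```

```text
pos [442.2  71.   70.8] yawY 82.81 ztool [ 0.582 -0.125 -0.804] w -0.5 F [-0.2  0.2  0.3] t 17.0333 q [-0.201  0.21  -1.069 -3.16  -0.345  1.687]
shift tool cm [1.38 1.07 1.99]
```

Request:
servo_tool(rows=[{"x": 0.2, "y": 0.6, "z": 0.5, "turn": 0, "fingers": 0}, {"x": 0.3, "y": 0.6, "z": 0.5, "turn": 0, "fingers": 0}, {"x": 0.4, "y": 0.3, "z": 0.5, "turn": 0, "fingers": 0}, {"x": 0.4, "y": 0, "z": 0.5, "turn": 0, "fingers": 0}, {"x": 0, "y": 0, "z": 0, "turn": 0, "fingers": 0}])

```text
clock: 17.45
position: [449.8, 78.0, 47.3]
ee_rot: [0.048, 0.95, -0.043, 0.307]
contact_force: [0.6, 0.2, 0.4]
gripper_width: 0.0
```

Run:
```python
from h import *
go([444,80,46])
```

```text
pos [449.8  78.   47.3] yawY 83.27 ztool [ 0.579 -0.11  -0.808] w 0.0 F [0.6 0.2 0.4] t 17.45 q [-0.184  0.298 -1.068 -3.148 -0.426  1.66 ]
shift tool cm [ 0.56  0.14 -0.25]
```

Run:
```python
from h import *
p,d,T,k=grab("wrist",9)
cv2.imwrite("pics/w9.png",cv2.resize(p,None,fx=1.5,fy=1.5,interpolation=cv2.INTER_CUBIC)[:,:,::-1])
go([559,66.7,44])
```

```text
pos [449.8  77.9  47.8] yawY 83.25 ztool [ 0.579 -0.111 -0.807] w 0.1 F [ 0.4  0.8 -1. ] t 17.5 q [-0.184  0.297 -1.068 -3.148 -0.425  1.661]
shift tool cm [-8.66  0.19  6.76]
```

View pics/w9.png

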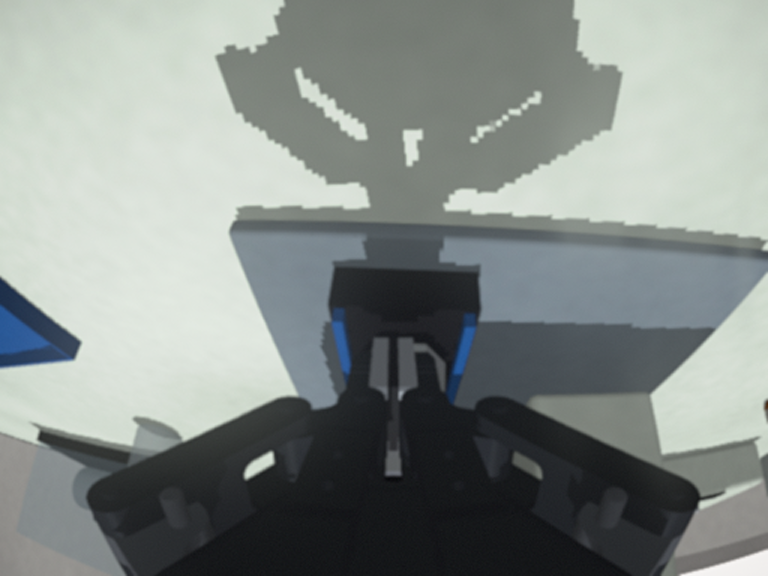

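Request:
servo_tool(rows=[{"x": 0.1, "y": 0.3, "z": 0.1, "turn": 0, "fingers": 0}, {"x": -0.6, "y": 0, "z": 0.5, "turn": 0, "fingers": 0}, {"x": -0.6, "y": 0, "z": 0.5, "turn": 0, "fingers": 0}, {"x": -0.6, "y": 0, "z": 0.5, "turn": 0, "fingers": 0}, {"x": -0.6, "y": 0, "z": 0.5, "turn": 0, "fingers": 0}, {"x": -0.6, "y": 0, "z": 0.5, "turn": 0, "fingers": 0}])

```text
clock: 18.0
position: [490.3, 75.2, 45.5]
ee_rot: [0.048, 0.949, -0.042, 0.308]
contact_force: [-2.2, 0.2, 2.4]
gripper_width: -0.4
```

Run:
```python
from h import *
go([559,68,44])
p,d,T,k=grab("wrist",10)
cv2.imwrite("pics/w10.png",cv2.resize(p,None,fx=1.5,fy=1.5,interpolation=cv2.INTER_CUBIC)[:,:,::-1])
grab("scene",10);crop("scene",10,190,140,330,260,5,"sc10")
```

```text
pos [490.3  75.2  45.5] yawY 83.34 ztool [ 0.581 -0.108 -0.806] w -0.4 F [-2.2  0.2  2.4] t 18.0 q [-0.171  0.338 -0.984 -3.163 -0.385  1.664]
shift tool cm [-5.49  0.09  4.19]
```

View pics/w10.png

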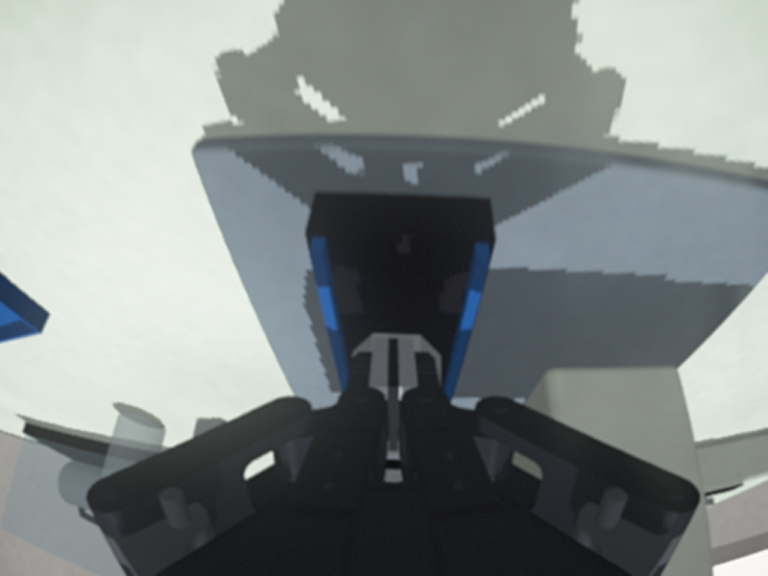

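View pics/sc10.png

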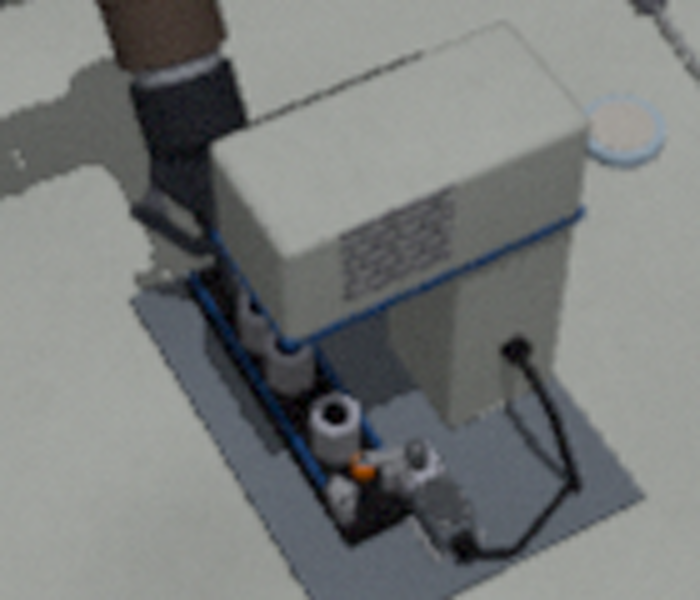

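Request:
servo_tool(rows=[{"x": -0.6, "y": 0, "z": 0.48, "turn": 0, "fingers": 0}, {"x": -0.6, "y": 0, "z": 0.48, "turn": 0, "fingers": 0}, {"x": -0.6, "y": 0, "z": 0.48, "turn": 0, "fingers": 0}, {"x": -0.6, "y": 0, "z": 0.48, "turn": 0, "fingers": 0}, {"x": -0.6, "y": 0, "z": 0.48, "turn": 0, "fingers": 0}, {"x": -0.4, "y": 0, "z": 0.3, "turn": 0, "fingers": 0}, {"x": 0, "y": 0, "z": 0, "turn": 0, "fingers": 0}])

```text
clock: 18.68
position: [534.3, 68.8, 43.8]
ee_rot: [0.047, 0.949, -0.041, 0.309]
contact_force: [0.2, -0.0, -0.8]
gripper_width: -0.1
```

Run:
```python
from h import *
go([562,67,44])
grab("scene",11);crop("scene",11,190,140,330,260,5,"sc11")
grab("side",11);crop("side",11,190,150,330,270,5,"si11")
```

```text
pos [534.3  68.8  43.8] yawY 83.39 ztool [ 0.583 -0.107 -0.805] w -0.1 F [ 0.2 -0.  -0.8] t 18.6833 q [-0.169  0.38  -0.888 -3.163 -0.332  1.663]
shift tool cm [-2.25  0.14  1.62]
```

View pics/si11.png

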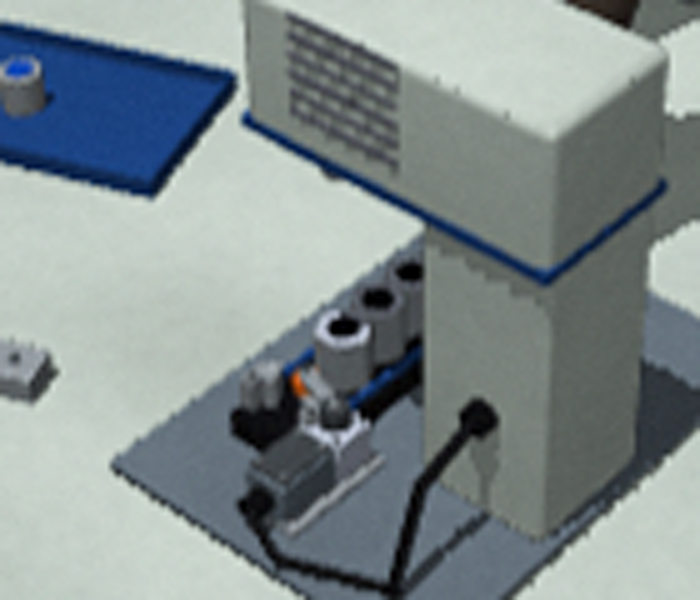

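View pics/sc11.png

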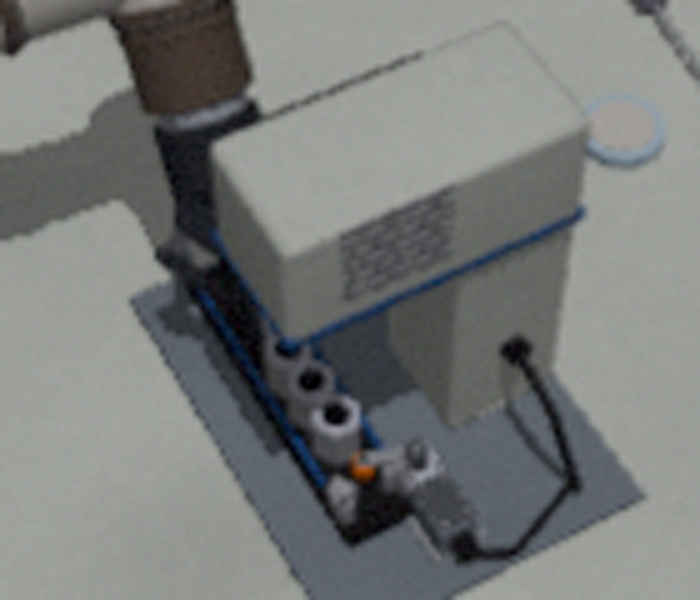

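Request:
servo_tool(rows=[{"x": -0.38, "y": 0, "z": 0.3, "turn": 0, "fingers": 0}, {"x": -0.38, "y": 0, "z": 0.3, "turn": 0, "fingers": 0}, {"x": -0.38, "y": 0, "z": 0.3, "turn": 0, "fingers": 0}, {"x": -0.38, "y": 0, "z": 0.3, "turn": 0, "fingers": 0}, {"x": 0, "y": 0, "z": 0, "turn": 0, "fingers": 0}])

```text
clock: 19.2
position: [550.7, 66.8, 42.2]
ee_rot: [0.047, 0.95, -0.04, 0.307]
contact_force: [-2.1, 0.9, 0.4]
gripper_width: -0.1
```

Run:
```python
from h import *
go([562,67,44])
grab("scene",12);crop("scene",12,190,140,330,260,5,"sc12")
grab("side",12);crop("side",12,190,150,330,270,5,"si12")
```

```text
pos [550.7  66.8  42.2] yawY 83.45 ztool [ 0.58  -0.105 -0.808] w -0.1 F [-2.1  0.9  0.4] t 19.2 q [-0.168  0.398 -0.849 -3.163 -0.306  1.662]
shift tool cm [-1.01  0.14  0.51]
```

View pics/si12.png

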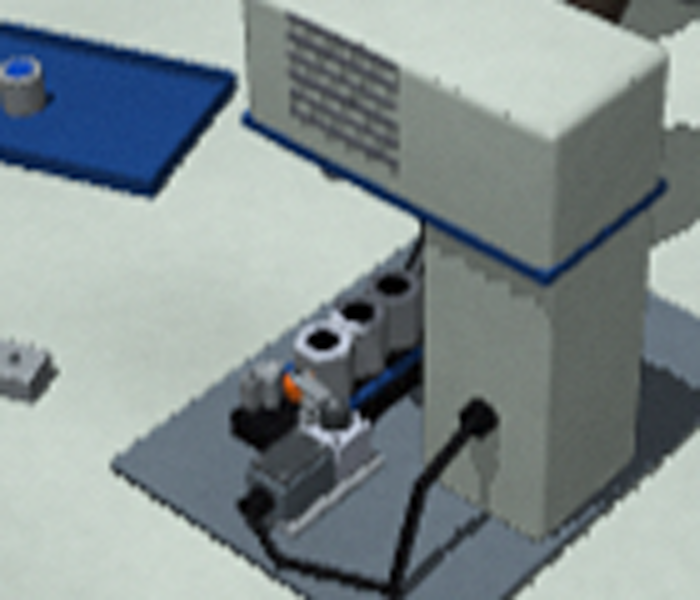

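View pics/sc12.png

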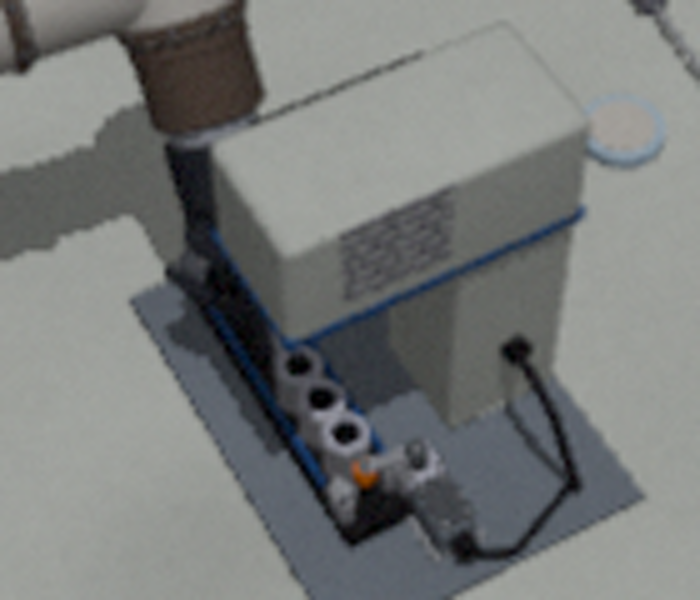

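Request:
servo_tool(rows=[{"x": -0.38, "y": 0, "z": 0.27, "turn": 0, "fingers": 0}, {"x": -0.38, "y": 0, "z": 0.27, "turn": 0, "fingers": 0}, {"x": -0.3, "y": 0, "z": 0.2, "turn": 0, "fingers": 0}, {"x": 0, "y": 0, "z": 0, "turn": 0, "fingers": 0}])

```text
clock: 19.63
position: [563.2, 65.1, 42.1]
ee_rot: [0.047, 0.95, -0.04, 0.307]
contact_force: [-4.6, 1.1, 0.2]
gripper_width: -0.2
```

Run:
```python
from h import *
go([562,67,44])
grab("scene",13);crop("scene",13,230,190,310,250,9,"sc13")
grab("side",13);crop("side",13,225,190,305,250,9,"si13")
```

```text
pos [563.2  65.1  42.1] yawY 83.48 ztool [ 0.579 -0.104 -0.809] w -0.2 F [-4.6  1.1  0.2] t 19.6333 q [-0.167  0.409 -0.82  -3.163 -0.287  1.662]
shift tool cm [-0.    0.17 -0.24]
```

View pics/si13.png

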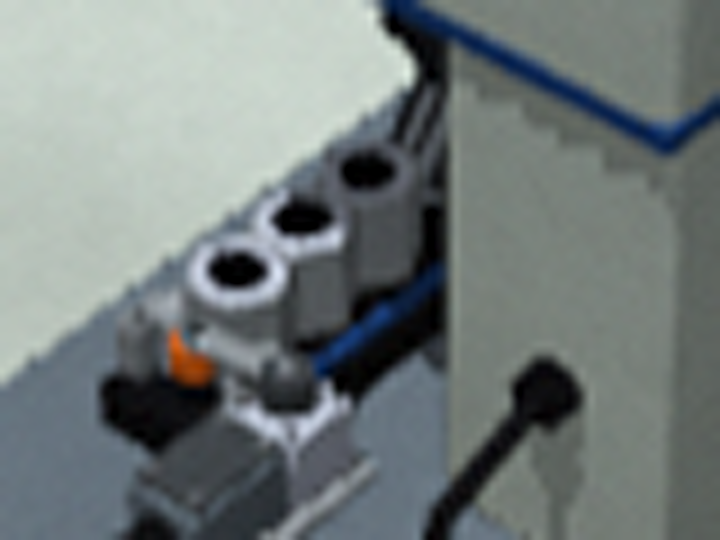

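View pics/sc13.png

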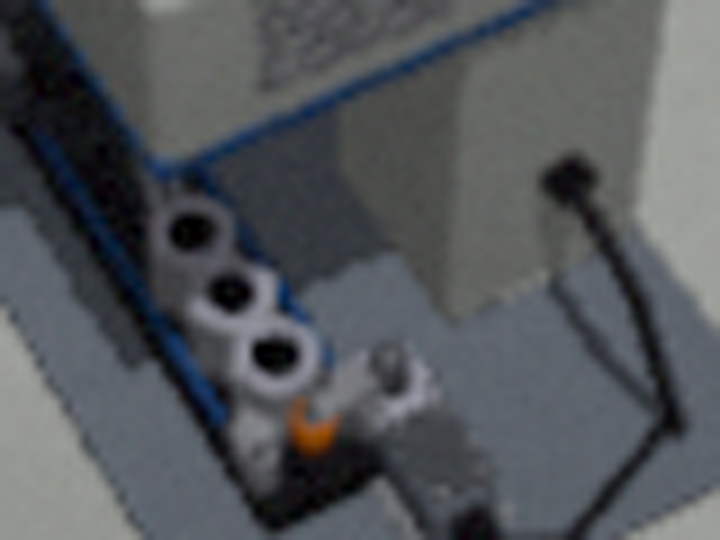

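```bash
cat > chk.py <<'E'
from h import *
import sys
o=np.array([622.5,61.]);th=np.radians(-6.6);Rm=np.array([[np.cos(th),-np.sin(th)],[np.sin(th),np.cos(th)]])
def tt(P):return (P[:,:2]-o)@Rm
def orange(n,i):
    p,d,T,k=load(n,i);h=cv2.cvtColor(p,cv2.COLOR_RGB2HSV);m=(h[...,0]<18)&(h[...,1]>150)&(h[...,2]>90)
    v,u=np.nonzero(m)
    if n=="scene":s=(u>240)&(u<290)&(v>200)&(v<250)
    else:s=(u>225)&(u<270)&(v>205)&(v<250)
    return tt(onplane([[u[s].mean(),v[s].mean()]],50,T,k))[0].round(1),s.sum()
def bores(n,i,box):
    p,d,T,k=load(n,i);x0,y0,x1,y1=box
    g=cv2.resize(p[y0:y1,x0:x1].max(-1),None,fx=6,fy=6,interpolation=cv2.INTER_CUBIC)
    m=(g<50).astype(np.uint8);c,l,s,ce=cv2.connectedComponentsWithStats(m)
    out=[]
    for j in range(1,c):
        if 150<s[j][4]<1800 : out.append((tt(onplane([(ce[j]+.5)/6-.5+[x0,y0]],66,T,k))[0].round(1),s[j][4]))
    return out
if __name__=="__main__":
  for i in sys.argv[1:]:
    for n in("scene","side"):print(i,n,orange(n,i),bores(n,i,(245,208,268,236) if n=="scene" else (242,202,275,226)))
E
python3 chk.py 0 11 12 13
```

```text
0 scene (array([37.3, -0.3]), np.int64(5)) [(array([-68.9,  -5.5]), np.int32(178)), (array([-3.6,  0.3]), np.int32(525)), (array([  5.1, -38.5]), np.int32(895)), (array([26.1,  7.1]), np.int32(254)), (array([ 34.6, -20.8]), np.int32(593))]
0 side (array([37.6,  0.2]), np.int64(8)) [(array([-69.9,  -3.3]), np.int32(523)), (array([-5.3, -1. ]), np.int32(575)), (array([-1.1, 54.9]), np.int32(568))]
11 scene (array([37.3, -0.3]), np.int64(5)) [(array([-64.6,  -4.6]), np.int32(329)), (array([-35. ,  -0.9]), np.int32(615)), (array([-27.3, -27.3]), np.int32(348)), (array([-3.2,  0.5]), np.int32(523)), (array([  4.9, -38.4]), np.int32(914)), (array([  0.9, -26.3]), np.int32(386)), (array([26.2,  7.2]), np.int32(237)), (array([ 35. , -20.8]), np.int32(584))]
11 side (array([37.6,  0.2]), np.int64(8)) [(array([-68.1,  -3.9]), np.int32(596)), (array([-36.5,  -2.6]), np.int32(732)), (array([-5., -1.]), np.int32(583)), (array([-4.9, 40.2]), np.int32(838)), (array([-1.3, 54.8]), np.int32(564))]
12 scene (array([40.8, -2.6]), np.int64(8)) [(array([-50.8,  -2.1]), np.int32(590)), (array([-19.1,  -1.
[... 399 characters left out ...]
, -1.8]), np.int64(10)) [(array([-45.6, -20.4]), np.int32(648)), (array([-57.2,   8.9]), np.int32(197)), (array([-38. ,  -2.8]), np.int32(645)), (array([-6.9, -3.3]), np.int32(532)), (array([  5.2, -38.4]), np.int32(912)), (array([ -4.8, -27.8]), np.int32(190)), (array([25.9, -2.1]), np.int32(497)), (array([ 30.1, -26.6]), np.int32(152))]
13 side (array([54.7,  2.7]), np.int64(16)) [(array([-65.7, -11.4]), np.int32(160)), (array([-69.3,  -3.8]), np.int32(154)), (array([-39.5,  -4.5]), np.int32(704)), (array([-54.2,  14.7]), np.int32(208)), (array([-8.5, -4.9]), np.int32(627)), (array([-13.1,  36.4]), np.int32(1495)), (array([24.8, -3.6]), np.int32(562)), (array([-1.3, 54.8]), np.int32(574))]
```

Request:
servo_tool(rows=[{"x": -0.24, "y": 0, "z": 0.17, "turn": 0, "fingers": 0}, {"x": -0.16, "y": 0, "z": 0.12, "turn": 0, "fingers": 0}, {"x": 0, "y": 0, "z": 0, "turn": 0, "fingers": 0}])

```text
clock: 19.98
position: [567.0, 64.8, 42.0]
ee_rot: [0.046, 0.95, -0.039, 0.306]
contact_force: [-7.3, 0.8, 2.6]
gripper_width: -0.1
```

Request:
servo_tool(rows=[{"x": -0.12, "y": 0, "z": 0.09, "turn": 0, "fingers": 0}, {"x": -0.08, "y": 0, "z": 0.06, "turn": 0, "fingers": 0}, {"x": 0, "y": 0, "z": 0, "turn": 0, "fingers": 0}])

```text
clock: 20.23
position: [567.5, 64.8, 41.9]
ee_rot: [0.046, 0.95, -0.039, 0.306]
contact_force: [-15.8, -0.3, 11.1]
gripper_width: -0.3
```

```bash
python3 - <<'E'
from h import *
go([562,67,44])
grab("scene",14);crop("scene",14,230,190,310,250,9,"sc14")
grab("side",14);crop("side",14,225,190,305,250,9,"si14")
E
python3 chk.py 14
```

```text
pos [567.5  64.8  41.9] yawY 83.61 ztool [ 0.577 -0.103 -0.81 ] w -0.3 F [-15.8  -0.3  11.1] t 20.2333 q [-0.167  0.413 -0.808 -3.161 -0.276  1.662]
shift tool cm [ 0.33  0.14 -0.51]
14 scene (array([57.2, -0.8]), np.int64(9)) [(array([-43.3, -20. ]), np.int32(1066)), (array([-55.2,   8.9]), np.int32(234)), (array([-33.7,  -2.2]), np.int32(610)), (array([-2.7, -1.7]), np.int32(518)), (array([  4.9, -38.4]), np.int32(904)), (array([  1.3, -26.7]), np.int32(231)), (array([30. ,  0.2]), np.int32(478)), (array([ 32.6, -25.8]), np.int32(187))]
14 side (array([58.2,  2.6]), np.int64(16)) [(array([-62.9, -12. ]), np.int32(190)), (array([-35.6,  -3.7]), np.int32(723)), (array([-3.9, -3.3]), np.int32(561)), (array([28.6, -1.7]), np.int32(582)), (array([-1.4, 54.7]), np.int32(581))]
```

View pics/si14.png

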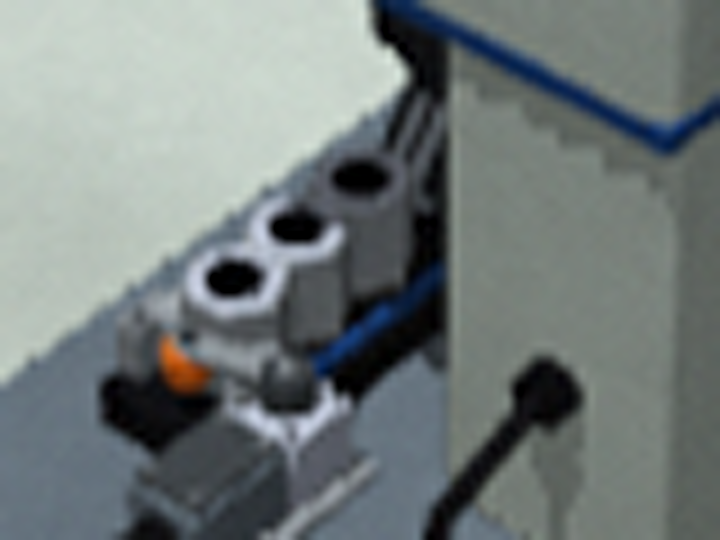

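View pics/sc14.png

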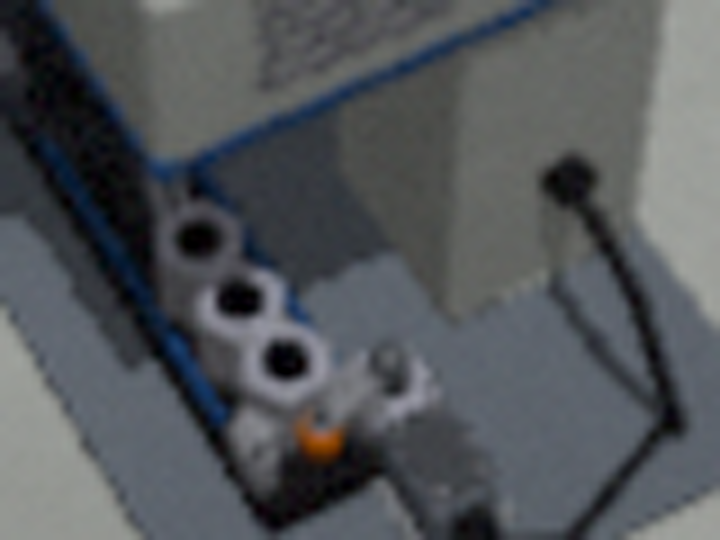

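Request:
servo_tool(rows=[{"x": 0.15, "y": 0, "z": -0.1, "turn": 0, "fingers": 0}, {"x": 0.3, "y": 0, "z": -0.22, "turn": 0, "fingers": 0}, {"x": 0.6, "y": 0, "z": -0.47, "turn": 0, "fingers": 0}, {"x": 0.8, "y": 0, "z": -0.65, "turn": 0, "fingers": 0}, {"x": 0.8, "y": 0, "z": -0.65, "turn": 0, "fingers": 0}, {"x": 0.8, "y": 0, "z": -0.65, "turn": 0, "fingers": 0}, {"x": 0.8, "y": 0, "z": -0.65, "turn": 0, "fingers": 0}, {"x": 0, "y": 0, "z": 0, "turn": 0, "fingers": 0}])

```text
clock: 21.0
position: [514.9, 70.7, 45.0]
ee_rot: [0.046, 0.95, -0.039, 0.307]
contact_force: [-0.2, 0.6, -0.1]
gripper_width: -0.1
```

```bash
python3 - <<'E'
from h import *
go([450,80,75])
grab("scene",15);crop("scene",15,230,190,310,250,9,"sc15")
grab("side",15);crop("side",15,225,190,305,250,9,"si15")
p,d,T,k=grab("wrist",15)
cv2.imwrite("pics/w15.png",cv2.resize(p,None,fx=1.5,fy=1.5,interpolation=cv2.INTER_CUBIC)[:,:,::-1])
E
python3 chk.py 15
```

```text
pos [514.9  70.7  45. ] yawY 83.53 ztool [ 0.58  -0.104 -0.808] w -0.1 F [-0.2  0.6 -0.1] t 21.0 q [-0.176  0.359 -0.922 -3.143 -0.34   1.65 ]
shift tool cm [ 3.53  0.06 -6.29]
15 scene (array([58.2, -0.4]), np.int64(8)) [(array([-33.8,  -2.1]), np.int32(606)), (array([-3. , -1.9]), np.int32(512)), (array([  5.3, -38.5]), np.int32(877)), (array([  1.6, -26.7]), np.int32(224)), (array([30. ,  0.2]), np.int32(476)), (array([ 33. , -25.9]), np.int32(179))]
15 side (array([58.2,  2.6]), np.int64(16)) [(array([-35.8,  -3.9]), np.int32(727)), (array([-3.9, -3.3]), np.int32(561)), (array([28.5, -1.7]), np.int32(580)), (array([-1.4, 55.2]), np.int32(603))]
```

View pics/sc15.png

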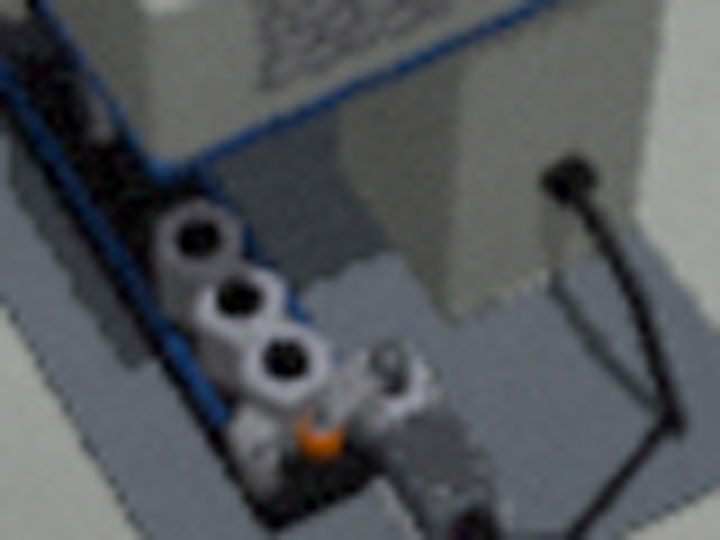

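View pics/w15.png

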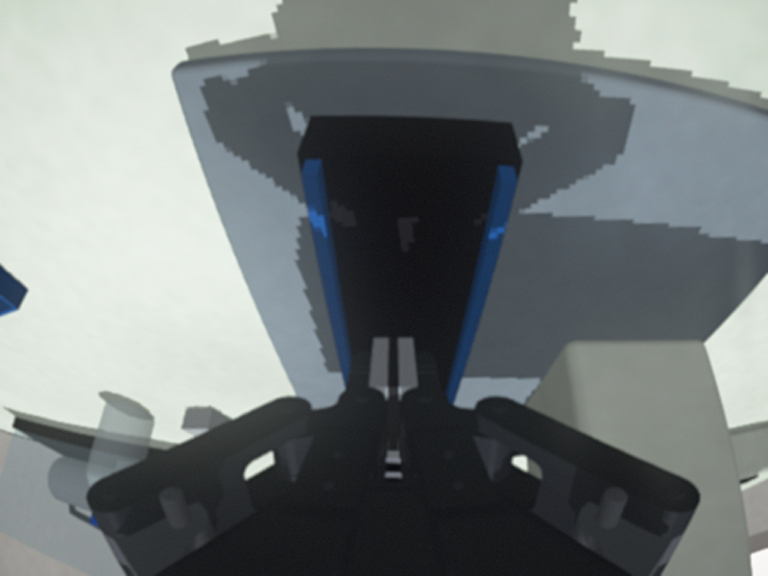

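View pics/si15.png

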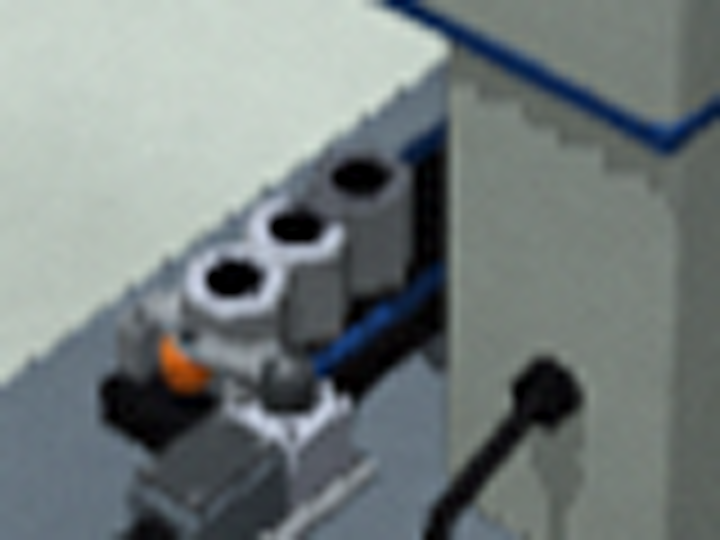

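Request:
servo_tool(rows=[{"x": 0.8, "y": 0, "z": -0.75, "turn": 0, "fingers": 0}, {"x": 0.8, "y": 0, "z": -0.75, "turn": 0, "fingers": 0}, {"x": 0.8, "y": 0, "z": -0.75, "turn": 0, "fingers": 0}, {"x": 0, "y": 0, "z": 0, "turn": 0, "fingers": 0}, {"x": 0, "y": 0, "z": 0, "turn": 0, "fingers": 0}])

```text
clock: 21.57
position: [484.6, 74.1, 49.5]
ee_rot: [0.047, 0.949, -0.04, 0.309]
contact_force: [0.3, -0.6, 0.5]
gripper_width: 0.1
```

```bash
python3 - <<'E'
from h import *
go([450,80,75])
for n in("scene","side"):
    p=grab(n,16)[0];cv2.imwrite(f"pics/{n}16.png",p[:,:,::-1])
E
python3 chk.py 16
```

```text
pos [484.6  74.1  49.5] yawY 83.46 ztool [ 0.582 -0.104 -0.806] w 0.1 F [ 0.3 -0.6  0.5] t 21.5667 q [-0.182  0.32  -0.985 -3.134 -0.367  1.646]
shift tool cm [ 1.32  0.07 -4.13]
16 scene (array([58.2, -0.4]), np.int64(8)) [(array([-33.9,  -2.1]), np.int32(608)), (array([-2.9, -1.9]), np.int32(498)), (array([  5.4, -38.5]), np.int32(896)), (array([  1.1, -26.7]), np.int32(225)), (array([30.1,  0.2]), np.int32(479)), (array([ 32.9, -25.9]), np.int32(190))]
16 side (array([58.2,  2.6]), np.int64(16)) [(array([-35.7,  -3.9]), np.int32(724)), (array([-3.9, -3.2]), np.int32(560)), (array([28.6, -1.7]), np.int32(583)), (array([-1.5, 55.1]), np.int32(614))]
```

View pics/scene16.png

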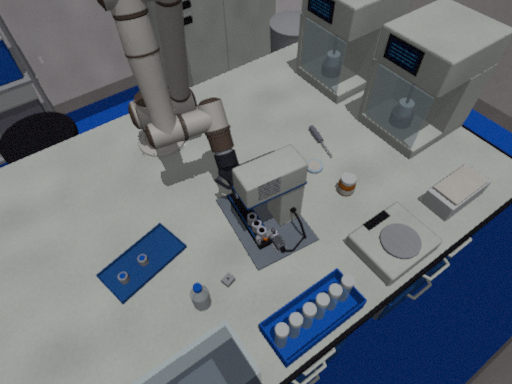

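The three sleeves stand in the lane around (253-262, 218-232), and the roller stays swung. The two plugs at (124,277) and (143,260), the bottle, block, jar, dish and driver are where they were at the start.

```bash
python3 -c "
from bench import arm
print(arm.job_done())"
```

```text
the job is handed in; nothing more can be done
None
```

I placed the tray sleeve upright in the lane behind the other two and pushed the row home. The job was handed in at about 22 s of the 58 s allowed.

**How the push worked:** The interface has no tilt command, so I drove the arm past its reach until the tool leaned about 37°. I then brought the leaned tool round behind the lane and pushed with the fingers shut until the row stopped against the V. The last force reading was about 16 N along x (19 N in all).

**Last checks, after backing off (wrist force about 0 N):**
- **Sleeves:** The bore centres sit at tester x about 29, -3 and -35 mm, 31 to 32.5 mm apart. That fits faces in contact, given calibration good to about 2 mm.
- **Switch:** The roller is about 20.7 mm along the lane from rest, which matches about 0.61 rad against the 0.40 trip point. It did not move once I let go.
- **Other things:** The plugs, bottle, block, jar, dish and driver look where they were at the start. I judged this by eye in one picture and did not measure it.

**What disagreed or went less well:**
- **Touched the head:** The gripper's knuckles touched the head, reading about 17 N (19 N in all) while I was rising after the placing. That is below the 40 N limit, and I backed away at once. There may also have been a light touch (about 5 N) before the placing.
- **Sideways offset:** The leading sleeve, seated in the V, stands about 2 mm to the side of the other two.
- **Camera mismatch:** The side and scene cameras differ by 1 to 2 mm throughout.

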